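# Stock the stove's fuel box and close it up for the night

### The job

Close up the stove's fuel box for the night: lift off its knobbed lid and set it down flat in the middle of the pot holder, put every coal briquette into the bin on top and every kindling block into the open drawer below. When everything is loaded, seat the lid back on the bin and let go, and only then fold the clamp fully down over it; push the drawer fully home too, any time after its kindling is in. Do not disturb the kettle, scoop, poker, mug, canister and match tin.

Things in the scene. Friction and masses are not known exactly. Their poses are not given: they have to be found in the camera images.
- fuel_box: Fixed tin box. Origin: on the shelf under the middle of its upper bin; x to its back, y to its left, z up; drawer front looks to -x. Bin: outside 170 (x) x 160 (y) mm, inside 160 x 150, floor 67, rim 141 mm above the shelf. Lower part: 67 mm high, 166 wide, its front plane at x = -105 mm (a 20 mm step before the bin). A clamp bracket, 159 mm high, stands outside the middle of the +y wall.
- bin_in (a point): centre of the bin's inner floor (axes as fuel_box), 67 mm above the shelf; the rim is 74 mm above this point
- lid: Loose tin lid, 180-290 g. Origin: centre of its underside. Plate 178 (x) x 168 (y) mm lies 8 to 12 mm above it; beneath, a lip 152 x 142 mm (lower half 144 x 134) drops into the bin with 4 mm play. Middle of top: wooden knob, diameter 30 mm, 12 to 46 mm above the origin. Seated: origin 133 mm above the shelf over the fuel_box origin, axes along the box's, either way round.
- drawer (a joint): drawer slide in m: 0 = fully home, up to 0.12 out towards the front (-x of the box); starts 0.105 to 0.115 out; slides with about 1.2 N of friction
- drawer_knob (a point): centre of the round outer end face of the drawer's wooden knob (diameter 26 mm, axis along the box's x, 34 mm above the shelf, standing 18 mm out from the drawer front); moves with the drawer. Pushing it along the box's +x shuts the drawer.
- drawer_front_in (a point): On the drawer's inner floor, 8 mm above the shelf, at the foot of the front panel's inner face, mid-width; axes as fuel_box; moves with the drawer. Inside: 160 mm back (+x), 70 mm to each side. Side walls 42, front panel (8 mm thick) 50 mm high above this. Open above for the first (joint value) mm; farther back it runs under the box with 54 mm of height.
- clamp (a joint): hinge of the clamp bar in rad: 0 = down flat across the lid, 1.57 = upright, 2.1 = leaning outwards at its stop; starts raised at 1.65 to 1.9; stays where it is left (friction 0.1 Nm)
- clamp_hinge (a point): hinge axis of the clamp, fixed to the box 100 mm to its left (+y) and 150.5 mm above the shelf; axis along the box's x. With the clamp at q, the bar runs from here along (-cos q) in the box's y and (+sin q) in z.
- clamp_tip (a point): free end of the clamp bar, 76 mm from the hinge, in the middle of its thickness; the bar is flat steel 26 mm wide (along the box's x) and 8 mm thick. Down, its underside is 1.5 mm above the lid plate and its end stays clear of the knob.
- pot_holder: flat square pot holder of hard dark silicone, 190 x 190 x 6 mm, fixed on the shelf; origin under its centre, z up
- briquette0: pressed-coal briquette, a black rounded block 64 (x) x 44 (y) x 36 (z) mm, about 95 to 160 g; origin at the centre of its underside as first laid, may be absent (None)
- briquette1: pressed-coal briquette, a black rounded block 64 (x) x 44 (y) x 36 (z) mm, about 95 to 160 g; origin at the centre of its underside as first laid, may be absent (None)
- briquette2: pressed-coal briquette, a black rounded block 64 (x) x 44 (y) x 36 (z) mm, about 95 to 160 g; origin at the centre of its underside as first laid, may be absent (None)
- briquette3: pressed-coal briquette, a black rounded block 64 (x) x 44 (y) x 36 (z) mm, about 95 to 160 g; origin at the centre of its underside as first laid, may be absent (None)
- kindling0: wooden kindling block, 76 (x) x 24 (y) x 24 (z) mm, 40 g; origin at the centre of its underside as first laid, may be absent (None)
- kindling1: wooden kindling block, 76 (x) x 24 (y) x 24 (z) mm, 40 g; origin at the centre of its underside as first laid, may be absent (None)
- kettle: bystander: soot-grey aluminium kettle, diameter 150 mm, 170 mm high with its bail; origin under its centre
- scoop: bystander: stainless coal scoop, 205 mm long, 38 mm high; origin on the underside near the back of its pan; pan to +x, handle to -x
- poker: bystander: poker with wooden handle, 300 mm long, lying along its x; origin under the handle
- mug: bystander: white mug, diameter 76 mm, 80 mm high; origin under its centre, handle at +y
- tea_canister: bystander: metal tea canister, diameter 70 mm, 120 mm high; origin under its centre
- match_tin: bystander: flat match tin 60 x 95 x 28 mm; origin under its centre
There are look-alikes about, which are no part of the job. Of the things that look like the lid, the larger one is meant.

How it is judged:
By the outcome, as a careful person would: the job done as asked, in the order asked, and still so for the second after the job is handed in, with the robot touching nothing.
Of briquette0, briquette1, briquette2, briquette3 only 2 to 4 are there at a start; the rules pass over those that are not, and their reading is None.
Of kindling0, kindling1 only 1 to 2 are there at a start; the rules pass over those that are not, and their reading is None.
At some moment in a run one of briquette0, briquette1, briquette2, briquette3, kindling0, kindling1 may be knocked a few centimetres aside while the robot is not near it.
Once in a run the grip may slacken for a moment while it holds something.
It also fails if it takes over 210 s, if anything falls off the work surface, if the arm or the gripper's body presses on something with over 40 N, if the wrist force passes 120 N, or if a joint passes its speed limit or range.

### The arm

A 7-joint arm with a two-finger parallel gripper is mounted at the origin on the work surface. World frame = base frame: x ahead of the robot, y to its left, z up, the work surface at z = 0. Lengths are in m, angles in degrees, forces in N, time in s.
With the tool pointing down it reaches from about 0.425 to 0.875 m from the base axis. Payload 4.7 kg.
Tool frame: the origin (TCP) lies at the centre of the arm's flange, where the gripper is bolted on; the fingertips stand 182 mm ahead of it and the grasp point (between the pads) lies 164 mm ahead of it (env.grip_depth is the distance from the TCP to the grasp point, in m); z points along the fingers, y is the line along which they close (so a half turn about z gives the same grasp; the last joint's range is limited). The gripper opens to 87 mm and grips with 3 to 60 N. Pads are 19 mm wide; open, the fingers measure 117 mm over their backs; the gripper's body (75 mm by 190 mm) begins 51 mm behind the grasp point.
Start: joints at [-62.905, 18.392, -4.016, 83.108, 1.295, 78.541, -3.26], TCP at [0.288, 0.583, 0.405] pointing down, gripper open.
Joint ranges: [-163.93, 163.93], [-17.29, 119.83], [-79.2, 71.16], [3.27, 140.29], [-89.18, 269.18], [5.43, 117.66], [-154.24, 154.24]. Speed limits (degrees/s): [147.25, 147.25, 180, 180, 180, 180, 180].

### API

Orientations are given as [roll, pitch, yaw] about the fixed x, y, z axes, in that order (R = Rz(yaw) Ry(pitch) Rx(roll)).
In Python, from cell import env gives the robot as it stands. The module is installed in compiled form; this text tells all that it offers.
- The arm moves only by the tool send_rows, never from a script. Its arguments are lists of equal length, an entry for each row: "xyz": the shift along the tool's x, y, z in m, a list of three; "rotation": the turn, a rotation vector about the tool's x, y, z in rad, a list of three; "jaw": the opening, from 0 (shut) to 1 (fully open). A call has 1 to 20 rows; each row shifts and turns the commanded pose from where the row before left it, along the tool's axes as they then stand; what a row does not reach is not made up. A row lasts 1/10 s, in which the tool goes at most 50 mm and 8.59 degrees, less where a joint would pass 70% of its speed; a pose out of reach is approached as far as the arm can. A call is refused whole if a number of a shift passes 0.05 or a number of a turn 0.15, either way. A call with a gripper value outside its range is refused whole. The fingers move at their own pace and stop on an object; "newtons" is the grip in N (left out, the last holds). Time passes only in rows, so rows that do not move let the fingers close. It gives the time, the measured TCP pose, the force, the opening and the grip force at its end, in the units of the state.
- env.get_obs(): the state, without advancing time (a new reading comes with each control period).
- env.read_camera(name): name is "side" or "top" or "wrist"; returns a dict with "image" (480x640x3 uint8, blue, green, red), "fx", "fy", "cx", "cy" (pixels), "R" (3x3) and "t" (3): a world point X has camera coordinates R X + t. Camera axes: x right, y down, z forward; pixel columns grow to the right and rows downward; lengths in m; the calibration is good to about 2 mm. A picture is of the moment at which its call begins. There is no depth.
- env.sign_off(): hands the job in; it is judged then, once.
The state is a dict: "time_s": time; "qpos": joint angles; "joint_velocities": joint speeds; "effort": joint torques, N m; "tool_pos": TCP position; "tool_rot": TCP orientation; "force": force on the tool from outside, world axes, zero at the start; "wrist_torque": the same for the moment, N m; "grip_width": finger opening in m; "grasp_force": force on a finger pad.
Only numpy, scipy, OpenCV 4.12 (cv2) and the standard library are available. Lean on these libraries where they do the work, as an engineer would, in place of code of your own. Each camera call takes 0.05 s, during which the arm holds its last target. There are 200 camera calls.

## Working session

There is one attempt and no reset: what is moved stays moved. The work goes in short steps, Python scripts to look and compute and a tool call to move; the robot and the scene stay as the last step left them, time stands still between calls to the robot, and variables do not carry over. Pictures are saved under pics/ and viewed, at most 16 in all, crops included, and the job is handed in when it is done.

Besides the shell and the picture viewer there is one more tool, called after "Request:" in YAML: its name, and indented under it one key for each argument. send_rows: Moves the arm, as the interface text tells. Its arguments: {"type":"object","properties":{"xyz":{"type":"array"},"rotation":{"type":"array"},"jaw":{"type":"array"},"newtons":{"type":"number"}},"required":["xyz","rotation","jaw"]}

```bash
mkdir -p pics; ls; python3 - <<'E'
from cell import env
import cv2,numpy as np
o=env.get_obs();print({k:np.round(v,3).tolist() for k,v in o.items()})
for n in("top","side"):
    c=env.read_camera(n);cv2.imwrite(f"pics/{n}0.png",c["image"]);print(n,c["fx"],c["fy"],c["cx"],c["cy"],np.round(c["R"],3).tolist(),np.round(c["t"],3).tolist())
E
```

```text
pics
{'time_s': 0.0, 'qpos': [-62.903, 18.439, -4.015, 83.176, 1.297, 78.542, -3.262], 'joint_velocities': [-0.029, -0.062, -0.027, -0.021, -0.109, -0.015, -0.001], 'effort': [0.0, -49.129, -0.404, -31.253, -0.064, 0.043, 0.0], 'tool_pos': [0.288, 0.583, 0.404], 'tool_rot': [-179.888, 0.008, 153.71], 'force': [0.315, 0.581, 0.544], 'wrist_torque': [0.011, 0.0, 0.058], 'grasp_force': 0.0, 'grip_width': 0.087}
top 617.5034559608874 617.5034559608874 329.12013995663744 238.763542526887 [[0.002, -1.0, 0.004], [-0.994, -0.003, -0.11], [0.11, -0.004, -0.994]] [0.014, 0.582, 1.665]
side 524.6919677704573 524.6919677704573 311.01705422931434 241.60398523935214 [[0.897, -0.442, -0.005], [-0.266, -0.531, -0.805], [0.353, 0.723, -0.594]] [-0.517, 0.259, 1.036]
```

View pics/top0.png

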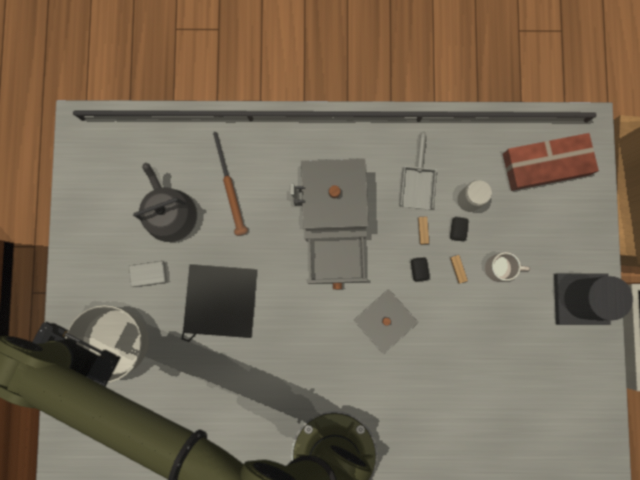

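View pics/side0.png

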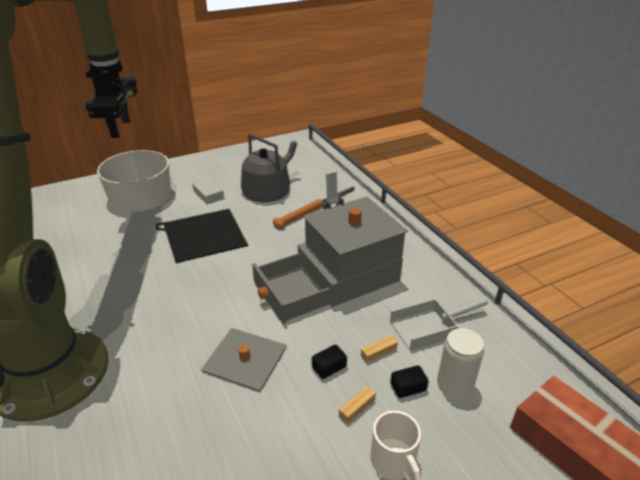

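The lid candidates are the large lid on the box with its knob at top (335,192), and the smaller look-alike at (387,321). I choose the one on the box. Other items in the top view:
- **Briquettes:** (459,229) and (420,269). The bricks (550,160) and the dark stand (595,298) are not briquettes.
- **Kindling:** (424,230) and (459,269).
- **Pot holder:** (220,301).
- **Drawer knob:** (337,286).
- **Clamp:** (298,194).

```bash
cat > h.py <<'E'
from cell import env
import cv2,numpy as np
def cam(n): return env.read_camera(n)
def cast(c,uv,z):
    d=c["R"].T@np.array([(uv[0]-c["cx"])/c["fx"],(uv[1]-c["cy"])/c["fy"],1.]); o=-c["R"].T@c["t"]
    return (o+d*(z-o[2])/d[2])
def proj(c,X):
    p=c["R"]@np.asarray(X,float)+c["t"]; return np.array([c["fx"]*p[0]/p[2]+c["cx"],c["fy"]*p[1]/p[2]+c["cy"]])
def blobs(m,amin=30,amax=1e9):
    cs,_=cv2.findContours(m.astype(np.uint8),cv2.RETR_EXTERNAL,cv2.CHAIN_APPROX_NONE)
    return [k for k in cs if amin<cv2.contourArea(k)<amax]
def rect(c,k,z):
    """min-area rectangle on plane z: centre, long, short (mm), yaw of long side (deg)"""
    P=np.array([cast(c,p[0],z)[:2] for p in k]); (x,y),(a,b),t=cv2.minAreaRect((P*1000).astype(np.float32))
    if a<b:a,b,t=b,a,t+90
    return round(x/1000,4),round(y/1000,4),round(a),round(b),round((t+90)%180-90,1)
def crop(im,x0,y0,x1,y1,s,name): cv2.imwrite("pics/"+name,cv2.resize(im[y0:y1,x0:x1],None,fx=s,fy=s,interpolation=cv2.INTER_CUBIC))
E
python3 - <<'E'
from h import *
c=cam("top");im=c["image"];hsv=cv2.cvtColor(im,cv2.COLOR_BGR2HSV)
dark=hsv[...,2]<45
for k in blobs(dark,80,9000): print("dark",cv2.boundingRect(k),rect(c,k,.03))
wood=(hsv[...,1]>110)&(hsv[...,2]>90)
for k in blobs(wood,20,3000):
    if 110<k[0][0][1]<400: print("wood",cv2.boundingRect(k),rect(c,k,.022))
for n,u,z in(("lidknob",(335,191.5),.179),("small",(387,321),.03)):print(n,cast(c,u,z))
crop(im,285,140,445,365,2.6,"boxcrop.png")
E
```

```text
dark (245, 416, 127, 64) (0.0259, 0.0703, 333, 162, -89.9)
dark (158, 416, 86, 64) (0.0323, 0.3555, 218, 165, -85.6)
dark (184, 300, 69, 37) (0.3704, 0.3158, 181, 97, 87.0)
dark (565, 278, 38, 43) (0.4166, -0.6742, 116, 96, 4.4)
dark (412, 259, 16, 22) (0.499, -0.2319, 57, 40, 8.6)
dark (0, 242, 131, 161) (0.3142, 0.772, 561, 195, 44.5)
dark (177, 193, 19, 32) (0.6675, 0.4088, 90, 36, 23.4)
wood (627, 389, 13, 91) (0.0606, -0.8043, 234, 32, -0.0)
wood (383, 318, 7, 7) (0.3583, -0.1397, 16, 16, 89.6)
wood (334, 283, 7, 6) (0.4545, -0.0061, 16, 14, -89.9)
wood (622, 268, 18, 15) (0.4851, -0.8138, 48, 39, -89.9)
wood (452, 256, 14, 26) (0.5007, -0.3404, 70, 20, 17.3)
wood (420, 218, 8, 26) (0.6071, -0.2454, 70, 19, 0.2)
wood (329, 186, 11, 11) (0.7174, 0.0024, 28, 28, -44.5)
wood (224, 176, 23, 59) (0.6783, 0.2847, 167, 31, 18.1)
wood (513, 153, 85, 34) (0.7804, -0.617, 234, 55, -78.4)
wood (617, 144, 20, 112) (0.6972, -0.8101, 314, 44, 0.2)
wood (508, 143, 39, 20) (0.8297, -0.5406, 106, 40, -78.4)
wood (550, 134, 42, 21) (0.8545, -0.6635, 114, 40, -78.3)
lidknob [0.68630381 0.00178255 0.179     ]
small [ 0.35843265 -0.14164588  0.03      ]
```

View pics/boxcrop.png

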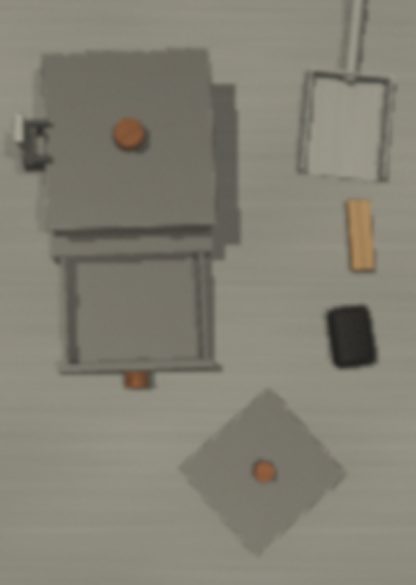

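Request:
send_rows:
  xyz:
    - [0, 0, -0.006]
    - [0, 0, -0.006]
    - [0, 0, -0.006]
    - [0, 0, -0.006]
    - [0, 0, -0.006]
    - [0, 0, -0.006]
    - [0, 0, -0.006]
    - [0, 0, -0.006]
  rotation:
    - [0, 0, 0.1346]
    - [0, 0, 0.1346]
    - [0, 0, 0.1346]
    - [0, 0, 0.1346]
    - [0, 0, 0.1346]
    - [0, 0, 0.1346]
    - [0, 0, 0.1346]
    - [0, 0, 0.1346]
  jaw: [1, 1, 1, 1, 1, 1, 1, 1]

```text
time_s: 0.95
tool_pos: [0.2878, 0.5827, 0.4525]
tool_rot: [-180.0, 0.0, 91.7]
force: [-0.0, -0.2, 0.0]
grip_width: 0.0871
grasp_force: 0.0
```

Request:
send_rows:
  xyz:
    - [-0.036, 0.021, 0]
    - [-0.036, 0.021, 0]
    - [-0.036, 0.021, 0]
    - [-0.036, 0.021, 0]
    - [-0.036, 0.021, 0]
    - [-0.036, 0.021, 0]
    - [-0.036, 0.021, 0]
    - [-0.036, 0.021, 0]
    - [-0.036, 0.021, 0]
    - [-0.036, 0.021, 0]
    - [-0.036, 0.021, 0]
    - [-0.036, 0.021, 0]
    - [-0.036, 0.021, 0]
    - [-0.036, 0.021, 0]
    - [-0.036, 0.021, 0]
    - [-0.036, 0.021, 0]
    - [0, 0, 0]
    - [0, 0, 0]
  rotation:
    - [0, 0, 0]
    - [0, 0, 0]
    - [0, 0, 0]
    - [0, 0, 0]
    - [0, 0, 0]
    - [0, 0, 0]
    - [0, 0, 0]
    - [0, 0, 0]
    - [0, 0, 0]
    - [0, 0, 0]
    - [0, 0, 0]
    - [0, 0, 0]
    - [0, 0, 0]
    - [0, 0, 0]
    - [0, 0, 0]
    - [0, 0, 0]
    - [0, 0, 0]
    - [0, 0, 0]
  jaw: [1, 1, 1, 1, 1, 1, 1, 1, 1, 1, 1, 1, 1, 1, 1, 1, 1, 1]

```text
time_s: 2.75
tool_pos: [0.6441, 0.0178, 0.4521]
tool_rot: [-179.9, 0.0, 91.9]
force: [-0.2, 0.4, 0.9]
grip_width: 0.0873
grasp_force: 0.0
```

```bash
python3 - <<'E'
from h import *
o=env.get_obs();print(o["tool_pos"],o["tool_rot"],o["time_s"])
w=cam("wrist");cv2.imwrite("pics/w1.png",w["image"]);print(w["fx"],np.round(w["R"],3).tolist(),np.round(-w["R"].T@w["t"],3))
c=cam("top");im=c["image"];cv2.imwrite("pics/t1.png",im)
hsv=cv2.cvtColor(im,cv2.COLOR_BGR2HSV)
for k in blobs(hsv[...,2]<45,80,9000): print("dark",cv2.boundingRect(k),rect(c,k,.006),rect(c,k,.03))
E
```

```text
[0.64410191 0.01781074 0.45209544] [-1.79932046e+02  1.46691189e-02  9.18702986e+01] 2.75
379.1942630009067 [[0.999, 0.033, -0.001], [0.032, -0.969, 0.247], [0.007, -0.247, -0.969]] [0.641 0.085 0.432]
dark (331, 424, 40, 56) (0.0108, -0.0444, 156, 95, 10.6) (0.0162, -0.0435, 153, 94, 10.6)
dark (184, 302, 69, 34) (0.3639, 0.3205, 186, 90, -89.9) (0.3644, 0.3163, 183, 89, -89.9)
dark (565, 278, 38, 42) (0.4178, -0.6843, 114, 96, 4.4) (0.4175, -0.6744, 113, 95, 4.4)
dark (412, 259, 16, 22) (0.5006, -0.2355, 57, 41, 7.3) (0.4992, -0.2319, 57, 40, 7.3)
dark (0, 242, 14, 116) (0.4161, 0.9089, 315, 30, 0.1) (0.4159, 0.8964, 311, 30, 0.1)
```

View pics/w1.png

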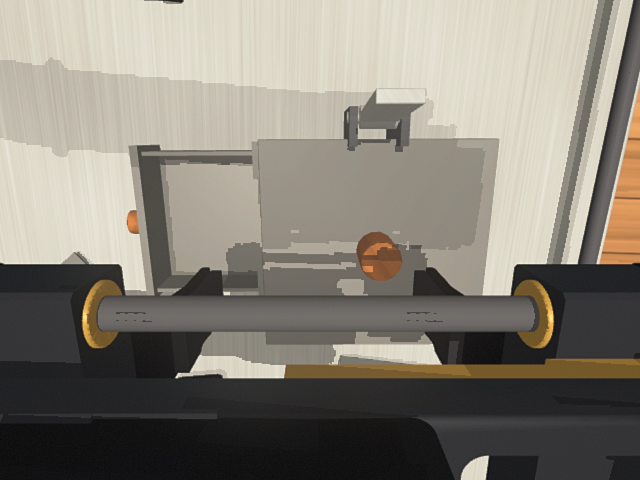

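```bash
python3 - <<'E'
from h import *
w=cam("wrist")
for n,u,z in [("LB",(258,140),.145),("RB",(498,139),.145),("L mid",(262,265),.145),("R mid",(488,265),.145),("knobtop",(381,261),.179),("knobbase",(375,247),.145),("dr knob",(132,222),.034),("dr front top L",(133,147),.058),("tip a",(377,94),.22),("tip b",(424,96),.22)]:
    print(n,np.round(cast(w,u,z),4))
c=cam("top")
for u in [(183.5,336),(251.5,338),(257,267),(190,264)]: print("holder",np.round(cast(c,u,.006),4))
E
```

```text
LB [0.5969 0.0861 0.145 ]
RB [0.7728 0.0933 0.145 ]
L mid [ 0.6    -0.0104  0.145 ]
R mid [ 0.7798 -0.0037  0.145 ]
knobtop [0.688  0.0073 0.179 ]
knobbase [0.6888 0.0078 0.145 ]
dr knob [ 0.4448 -0.005   0.034 ]
dr front top L [0.4637 0.0745 0.058 ]
tip a [0.671  0.1124 0.22  ]
tip b [0.6959 0.1124 0.22  ]
holder [0.3161 0.4141 0.006 ]
holder [0.311  0.2278 0.006 ]
holder [0.5058 0.2157 0.006 ]
holder [0.5137 0.4016 0.006 ]
```

Request:
send_rows:
  xyz:
    - [-0.0144, 0.0436, 0]
    - [0, 0, 0.03]
    - [0, 0, 0.03]
    - [0, 0, 0.03]
    - [0, 0, 0.02]
    - [0, 0, 0.01]
    - [0, 0, 0]
    - [0, 0, 0]
    - [0, 0, 0]
    - [0, 0, 0]
    - [0, 0, 0]
    - [0, 0, 0]
    - [0, 0, 0]
    - [0, 0, 0]
  rotation:
    - [0, 0, 0]
    - [0, 0, 0]
    - [0, 0, 0]
    - [0, 0, 0]
    - [0, 0, 0]
    - [0, 0, 0]
    - [0, 0, 0]
    - [0, 0, 0]
    - [0, 0, 0]
    - [0, 0, 0]
    - [0, 0, 0]
    - [0, 0, 0]
    - [0, 0, 0]
    - [0, 0, 0]
  jaw: [1, 1, 1, 1, 1, 1, 1, 0, 0, 0, 0, 0, 0, 0]
  newtons: 35

```text
time_s: 4.35
tool_pos: [0.688, 0.0061, 0.3328]
tool_rot: [180.0, -0.0, 92.0]
force: [0.6, -0.4, 0.1]
grip_width: 0.0388
grasp_force: 0.0
```

Request:
send_rows:
  xyz:
    - [0, 0, 0]
    - [0, 0, 0]
    - [0, 0, 0]
    - [0, 0, 0]
    - [0, 0, 0]
    - [0, 0, -0.01]
    - [0, 0, -0.02]
    - [0, 0, -0.03]
    - [0, 0, -0.04]
    - [0, 0, -0.04]
    - [0, 0, -0.04]
    - [0, 0, 0]
  rotation:
    - [0, 0, 0]
    - [0, 0, 0]
    - [0, 0, 0]
    - [0, 0, 0]
    - [0, 0, 0]
    - [0, 0, 0]
    - [0, 0, 0]
    - [0, 0, 0]
    - [0, 0, 0]
    - [0, 0, 0]
    - [0, 0, 0]
    - [0, 0, 0]
  jaw: [0, 0, 0, 0, 0, 0, 0, 0, 0, 0, 0, 0]

```text
time_s: 5.55
tool_pos: [0.688, 0.0054, 0.5206]
tool_rot: [179.4, -0.0, 92.0]
force: [0.6, -0.1, -1.3]
grip_width: 0.0291
grasp_force: 35.0
```

Request:
send_rows:
  xyz:
    - [0.02655, -0.0221, 0]
    - [0.02655, -0.0221, 0]
    - [0.02655, -0.0221, 0]
    - [0.02655, -0.0221, 0]
    - [0.02655, -0.0221, 0]
    - [0.02655, -0.0221, 0]
    - [0.02655, -0.0221, 0]
    - [0.02655, -0.0221, 0]
    - [0.02655, -0.0221, 0]
    - [0.02655, -0.0221, 0]
    - [0.02655, -0.0221, 0]
    - [0.02655, -0.0221, 0]
    - [0, 0, 0.04]
    - [0, 0, 0.04]
    - [0, 0, 0.04]
    - [0, 0, 0]
    - [0, 0, 0]
  rotation:
    - [0, 0, 0]
    - [0, 0, 0]
    - [0, 0, 0]
    - [0, 0, 0]
    - [0, 0, 0]
    - [0, 0, 0]
    - [0, 0, 0]
    - [0, 0, 0]
    - [0, 0, 0]
    - [0, 0, 0]
    - [0, 0, 0]
    - [0, 0, 0]
    - [0, 0, 0]
    - [0, 0, 0]
    - [0, 0, 0]
    - [0, 0, 0]
    - [0, 0, 0]
  jaw: [0, 0, 0, 0, 0, 0, 0, 0, 0, 0, 0, 0, 0, 0, 0, 0, 0]

```text
time_s: 7.25
tool_pos: [0.4117, 0.315, 0.3931]
tool_rot: [-180.0, 0.0, 92.0]
force: [0.2, 0.2, -1.3]
grip_width: 0.0292
grasp_force: 35.0
```

```bash
python3 - <<'E'
from h import *
o=env.get_obs();print(o["tool_pos"],o["tool_rot"],o["force"],o["grip_width"])
im1=cam("top")["image"];w=cam("wrist")["image"];im0=cv2.imread("pics/top0.png")
crop(im1,150,230,300,380,2.6,"a.png");crop(cv2.imread("pics/t1.png"),150,230,300,380,2.6,"b.png")
a=np.hstack([cv2.imread("pics/a.png"),cv2.imread("pics/b.png")]);cv2.imwrite("pics/hold.png",a)
E
```

```text
[0.41172134 0.31500811 0.39306378] [-1.79951819e+02  4.74969819e-02  9.20052720e+01] [ 0.21635008  0.17375367 -1.27464233] 0.02918069126381718
```

View pics/hold.png

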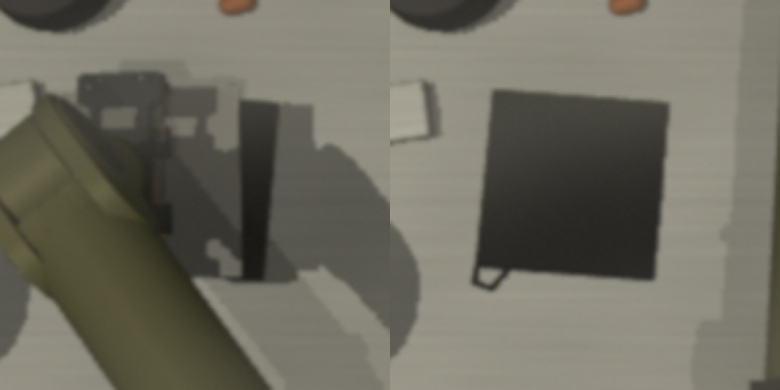

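Request:
send_rows:
  xyz:
    - [0, 0, 0]
    - [0, 0, 0.04]
    - [0, 0, 0.04]
    - [0, 0, 0.04]
    - [0, 0, 0.03]
    - [0, 0, 0.015]
    - [0, 0, 0.01]
    - [0, 0, 0.004]
    - [0, 0, 0.004]
    - [0, 0, 0.004]
    - [0, 0, 0.0]
    - [0, 0, 0]
  rotation:
    - [0, 0, 0.103]
    - [0, 0, 0]
    - [0, 0, 0]
    - [0, 0, 0]
    - [0, 0, 0]
    - [0, 0, 0]
    - [0, 0, 0]
    - [0, 0, 0]
    - [0, 0, 0]
    - [0, 0, 0]
    - [0, 0, 0]
    - [0, 0, 0]
  jaw: [0, 0, 0, 0, 0, 0, 0, 0, 0, 0, 0, 0]

```text
time_s: 8.55
tool_pos: [0.412, 0.3153, 0.2063]
tool_rot: [180.0, -0.0, 86.1]
force: [0.2, -0.7, -1.3]
grip_width: 0.029
grasp_force: 35.0
```

Request:
send_rows:
  xyz:
    - [0, 0, 0.001]
    - [0, 0, 0.001]
    - [0, 0, 0]
  rotation:
    - [0, 0, 0]
    - [0, 0, 0]
    - [0, 0, 0]
  jaw: [0, 0, 0]

```text
time_s: 8.85
tool_pos: [0.4122, 0.3154, 0.2056]
tool_rot: [180.0, -0.1, 86.1]
force: [-3.6, -3.0, 9.0]
grip_width: 0.0289
grasp_force: 35.0
```

Request:
send_rows:
  xyz:
    - [0, 0, 0]
    - [0, 0, 0]
    - [0, 0, 0]
    - [0, 0, 0]
    - [0, 0, 0]
    - [0, 0, 0]
    - [0, 0, -0.02]
    - [0, 0, -0.03]
    - [0, 0, -0.04]
    - [0, 0, -0.04]
    - [0, 0, -0.04]
    - [0, 0, -0.04]
    - [0, 0, -0.04]
  rotation:
    - [0, 0, 0]
    - [0, 0, 0]
    - [0, 0, 0]
    - [0, 0, 0]
    - [0, 0, 0]
    - [0, 0, 0]
    - [0, 0, 0]
    - [0, 0, 0]
    - [0, 0, 0]
    - [0, 0, 0]
    - [0, 0, 0]
    - [0, 0, 0]
    - [0, 0, 0]
  jaw: [1, 1, 1, 1, 1, 1, 1, 1, 1, 1, 1, 1, 1]

```text
time_s: 10.15
tool_pos: [0.4116, 0.3149, 0.4555]
tool_rot: [180.0, -0.0, 86.1]
force: [-0.2, 1.3, 0.3]
grip_width: 0.0871
grasp_force: 0.0
```

Request:
send_rows:
  xyz:
    - [-0.0396, 0.0114, 0]
    - [-0.0396, 0.0114, 0]
    - [-0.0396, 0.0114, 0]
    - [-0.0396, 0.0114, 0]
    - [-0.0396, 0.0114, 0]
    - [-0.0396, 0.0114, 0]
    - [-0.0396, 0.0114, 0]
    - [-0.0396, 0.0114, 0]
    - [-0.0396, 0.0114, 0]
    - [-0.0396, 0.0114, 0]
    - [-0.0396, 0.0114, 0]
    - [-0.0396, 0.0114, 0]
    - [-0.0396, 0.0114, 0]
    - [-0.0396, 0.0114, 0]
    - [-0.0396, 0.0114, 0]
    - [-0.0396, 0.0114, 0]
    - [0, 0, 0]
    - [0, 0, 0]
  rotation:
    - [0, 0, 0]
    - [0, 0, 0]
    - [0, 0, 0]
    - [0, 0, 0]
    - [0, 0, 0]
    - [0, 0, 0]
    - [0, 0, 0]
    - [0, 0, 0]
    - [0, 0, 0]
    - [0, 0, 0]
    - [0, 0, 0]
    - [0, 0, 0]
    - [0, 0, 0]
    - [0, 0, 0]
    - [0, 0, 0]
    - [0, 0, 0]
    - [0, 0, 0]
    - [0, 0, 0]
  jaw: [1, 1, 1, 1, 1, 1, 1, 1, 1, 1, 1, 1, 1, 1, 1, 1, 1, 1]

```text
time_s: 11.95
tool_pos: [0.5504, -0.3305, 0.453]
tool_rot: [-179.9, 0.0, 86.0]
force: [-0.4, -0.0, 0.1]
grip_width: 0.0873
grasp_force: 0.0
```

```bash
python3 - <<'E'
from h import *
o=env.get_obs();print(o["tool_pos"],o["tool_rot"],o["time_s"])
w=cam("wrist");im=w["image"];c=cam("top")["image"]
crop(c,150,230,300,380,2.0,"a.png")
hsv=cv2.cvtColor(im,cv2.COLOR_BGR2HSV);hsv[270:]=0;hsv[270:,:,2]=255
for k in blobs(hsv[...,2]<50,200,9000): print("dark",cv2.boundingRect(k),rect(w,k,.036),rect(w,k,0.018))
for k in blobs((hsv[...,1]>100)&(hsv[...,2]>90),200,9000): print("wood",cv2.boundingRect(k),rect(w,k,.024),rect(w,k,.012))
a=cv2.imread("pics/a.png");cv2.imwrite("pics/w2.png",np.hstack([cv2.resize(im,(480,360))[:300],a]))
E
```

```text
[ 0.55044339 -0.33048956  0.45297407] [-1.79899539e+02  2.52149186e-02  8.59557024e+01] 11.95
dark (0, 264, 121, 6) (0.2609, -0.379, 133, 6, -4.0) (0.2476, -0.3843, 139, 6, -4.0)
dark (515, 263, 125, 7) (0.8299, -0.4184, 137, 7, -4.0) (0.8424, -0.4255, 143, 7, -4.0)
wood (240, 193, 70, 45) (0.5016, -0.3413, 76, 25, 17.3) (0.5, -0.3436, 78, 26, 17.3)
wood (332, 103, 74, 32) (0.6079, -0.2467, 75, 23, 3.4) (0.6094, -0.2462, 78, 24, 3.4)
wood (92, 10, 32, 26) (0.3559, -0.1387, 25, 24, -50.2) (0.35, -0.135, 26, 25, -50.2)
```

View pics/w2.png

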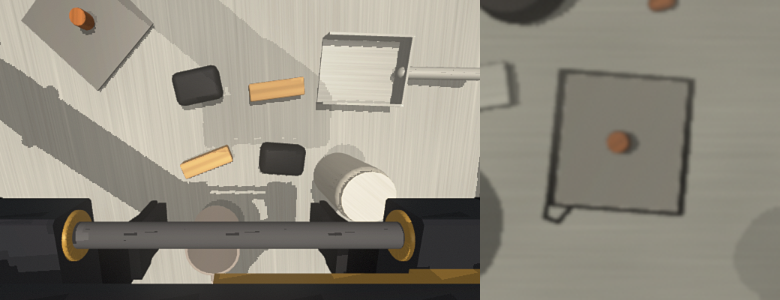

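```bash
python3 - <<'E'
from h import *
w=cam("wrist");im=w["image"]
g=im.max(2);g[255:]=255
for k in blobs(g<75,600,9000): print("dark",cv2.boundingRect(k),cv2.contourArea(k),rect(w,k,.036),rect(w,k,0.025))
E
```

```text
dark (344, 193, 62, 44) 2259.5 (0.6105, -0.3421, 63, 44, -8.3) (0.612, -0.3444, 65, 46, -8.3)
dark (229, 90, 67, 54) 2619.5 (0.5016, -0.2354, 62, 43, 7.5) (0.5001, -0.2347, 64, 44, 7.5)
```

```bash
python3 - <<'E'
from h import *
w=cam("wrist");c=cam("top");im=c["image"]
print("canister wrist",cast(w,(368/.75,197/.75),.12),"top",cast(c,(479,193.5),.12))
crop(im,400,120,560,300,3.2,"mugs.png")
for u in[(505,266)]: print("mug",cast(c,u,.08))
E
```

```text
canister wrist [ 0.69879289 -0.373608    0.12      ] top [ 0.69319481 -0.37755786  0.12      ]
mug [ 0.50521148 -0.45198352  0.08      ]
```

View pics/mugs.png

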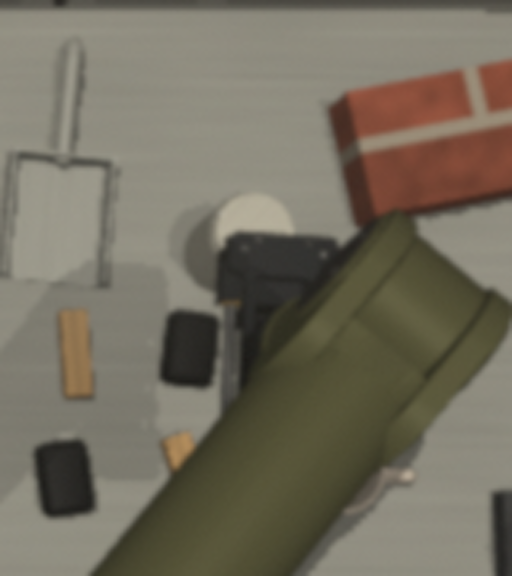

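Request:
send_rows:
  xyz:
    - [0, 0, 0]
    - [0, 0, 0]
    - [0.0337, -0.0122, 0]
    - [0.0337, -0.0122, 0]
    - [0.0337, -0.0122, 0]
    - [0, 0, 0.045]
    - [0, 0, 0.045]
    - [0, 0, 0.045]
    - [0, 0, 0.045]
    - [0, 0, 0.04]
    - [0, 0, 0.03]
    - [0, 0, 0.013]
    - [0, 0, 0]
    - [0, 0, 0]
    - [0, 0, 0]
    - [0, 0, 0]
    - [0, 0, 0]
    - [0, 0, 0]
  rotation:
    - [0, 0, -0.1]
    - [0, 0, -0.1]
    - [0, 0, 0]
    - [0, 0, 0]
    - [0, 0, 0]
    - [0, 0, 0]
    - [0, 0, 0]
    - [0, 0, 0]
    - [0, 0, 0]
    - [0, 0, 0]
    - [0, 0, 0]
    - [0, 0, 0]
    - [0, 0, 0]
    - [0, 0, 0]
    - [0, 0, 0]
    - [0, 0, 0]
    - [0, 0, 0]
    - [0, 0, 0]
  jaw: [1, 1, 1, 1, 1, 1, 1, 1, 1, 1, 1, 1, 1, 0, 0, 0, 0, 0]
  newtons: 30

```text
time_s: 14.0
tool_pos: [0.5015, -0.2342, 0.1918]
tool_rot: [179.9, -0.0, 97.6]
force: [-2.3, 0.5, 5.9]
grip_width: 0.0636
grasp_force: 30.0
```

Request:
send_rows:
  xyz:
    - [0, 0, -0.03]
    - [0, 0, -0.04]
    - [0, 0, -0.045]
    - [0, 0, -0.045]
    - [0, 0, -0.04]
    - [0.0247, 0.0243, 0]
    - [0.0247, 0.0243, 0]
    - [0.0247, 0.0243, 0]
    - [0.0247, 0.0243, 0]
    - [0.0247, 0.0243, 0]
    - [0.0247, 0.0243, 0]
    - [0.0247, 0.0243, 0]
    - [0.0247, 0.0243, 0]
    - [0, 0, 0]
    - [0, 0, 0]
  rotation:
    - [0, 0, 0]
    - [0, 0, 0]
    - [0, 0, 0]
    - [0, 0, 0.098]
    - [0, 0, 0]
    - [0, 0, 0]
    - [0, 0, 0]
    - [0, 0, 0]
    - [0, 0, 0]
    - [0, 0, 0]
    - [0, 0, 0]
    - [0, 0, 0]
    - [0, 0, 0]
    - [0, 0, 0]
    - [0, 0, 0]
  jaw: [0, 0, 0, 0, 0, 0, 0, 0, 0, 0, 0, 0, 0, 0, 0]

```text
time_s: 15.5
tool_pos: [0.689, -0.0286, 0.3897]
tool_rot: [-179.9, 0.0, 92.1]
force: [-0.5, -0.0, -0.9]
grip_width: 0.0639
grasp_force: 30.0
```

Request:
send_rows:
  xyz:
    - [0, 0, 0.04]
    - [0, 0, 0.04]
    - [0, 0, 0.03]
    - [0, 0, 0.018]
    - [0, 0, 0]
    - [0, 0, 0]
    - [0, 0, 0]
    - [0, 0, 0]
    - [0, 0, -0.03]
    - [0, 0, -0.04]
    - [0, 0, -0.04]
    - [0, 0, -0.04]
    - [0, 0, -0.04]
    - [0, 0, 0]
  rotation:
    - [0, 0, 0]
    - [0, 0, 0]
    - [0, 0, 0]
    - [0, 0, 0]
    - [0, 0, 0]
    - [0, 0, 0]
    - [0, 0, 0]
    - [0, 0, 0]
    - [0, 0, 0]
    - [0, 0, 0]
    - [0, 0, 0]
    - [0, 0, 0]
    - [0, 0, 0]
    - [0, 0, 0]
  jaw: [0, 0, 0, 0, 0, 0.9, 0.9, 0.9, 0.9, 0.9, 0.9, 0.9, 0.9, 0.9]

```text
time_s: 16.9
tool_pos: [0.6894, -0.0309, 0.4611]
tool_rot: [179.3, 0.0, 92.0]
force: [0.2, -0.7, -0.3]
grip_width: 0.0783
grasp_force: 0.0
```

```bash
python3 - <<'E'
from h import *
o=env.get_obs();print(o["tool_pos"],o["tool_rot"],o["time_s"])
w=cam("wrist");im=w["image"];c=cam("top");t=c["image"]
cv2.imwrite("pics/w3.png",np.hstack([cv2.resize(im,(400,300)),cv2.resize(t[140:380,280:600],(400,300))]))
hsv=cv2.cvtColor(t,cv2.COLOR_BGR2HSV)
for k in blobs(t.max(2)<60,150,600): print("dark",cv2.boundingRect(k),rect(c,k,.03))
for k in blobs((hsv[...,1]>100)&(hsv[...,2]>90),80,400): print("wood",cv2.boundingRect(k),rect(c,k,.022))
E
```

```text
[ 0.68941734 -0.0309256   0.46110515] [1.79279310e+02 2.82012821e-02 9.19582421e+01] 16.9
dark (451, 218, 17, 23) (0.6112, -0.3418, 61, 42, -7.6)
dark (306, 165, 20, 34) (0.7427, 0.0539, 93, 53, 0.4)
wood (621, 268, 19, 16) (0.4833, -0.8144, 52, 40, -82.8)
wood (451, 256, 16, 27) (0.5011, -0.3407, 73, 23, 17.4)
wood (419, 217, 10, 27) (0.6084, -0.2443, 74, 23, 4.8)
wood (224, 176, 23, 59) (0.6789, 0.2784, 169, 32, 13.1)
```

View pics/w3.png

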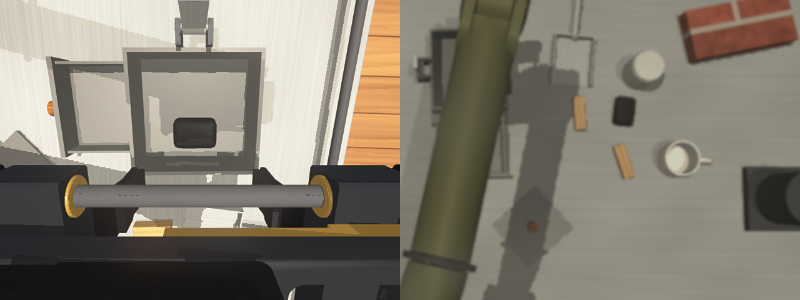

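Request:
send_rows:
  xyz:
    - [0, 0, 0]
    - [0, 0, 0]
    - [0, 0, 0]
    - [0, 0, 0]
    - [0, 0, 0]
    - [0, 0, 0]
    - [0, 0, 0]
    - [0, 0, 0]
    - [0, 0, 0]
    - [0, 0, 0]
    - [0, 0, 0]
    - [0, 0, 0]
    - [-0.008, 0.04, 0]
    - [-0.008, 0.04, 0]
    - [-0.008, 0.04, 0]
    - [-0.008, 0.04, 0]
    - [0, 0.04, 0]
    - [0, 0.04, 0]
    - [0, 0.04, 0]
    - [0, 0.04, 0]
  rotation:
    - [0, 0, 0.1459]
    - [0, 0, 0.1459]
    - [0, 0, 0.1459]
    - [0, 0, 0.1459]
    - [0, 0, 0.1459]
    - [0, 0, 0.1459]
    - [0, 0, 0.1459]
    - [0, 0, 0.1459]
    - [0, 0, 0.1459]
    - [0, 0, 0.1459]
    - [0, 0, 0.1459]
    - [0, 0, 0.1459]
    - [0, 0, 0]
    - [0, 0, 0]
    - [0, 0, 0]
    - [0, 0, 0]
    - [0, 0, 0]
    - [0, 0, 0]
    - [0, 0, 0]
    - [0, 0, 0]
  jaw: [1, 1, 1, 1, 1, 1, 1, 1, 1, 1, 1, 1, 1, 1, 1, 1, 1, 1, 1, 1]

```text
time_s: 19.0
tool_pos: [0.6102, -0.3428, 0.4511]
tool_rot: [-179.9, 0.1, -8.3]
force: [0.7, -0.0, -0.1]
grip_width: 0.0872
grasp_force: 0.0
```

```bash
python3 - <<'E'
from h import *
o=env.get_obs();print(o["tool_pos"],o["tool_rot"],o["time_s"],o["qpos"][6])
w=cam("wrist");t=w["image"]
for k in blobs(t.max(2)<75,600,9000): print("dark",cv2.boundingRect(k),rect(w,k,.036))
hsv=cv2.cvtColor(t,cv2.COLOR_BGR2HSV)
for k in blobs((hsv[...,1]>100)&(hsv[...,2]>90),300,9000): print("wood",cv2.boundingRect(k),rect(w,k,.024))
E
```

```text
[ 0.61019682 -0.34282891  0.45111127] [-1.79917107e+02  1.09879990e-01 -8.34253815e+00] 19.0 -52.012340402653614
dark (300, 169, 42, 60) (0.6148, -0.3457, 62, 43, -8.3)
wood (284, 359, 356, 19) (0.3834, -0.4864, 434, 25, 81.7)
wood (514, 280, 40, 68) (0.4426, -0.5731, 90, 41, 4.3)
wood (82, 280, 40, 68) (0.5158, -0.0718, 90, 42, -21.1)
wood (310, 258, 36, 38) (0.5196, -0.3384, 49, 25, 17.5)
wood (213, 179, 40, 71) (0.6094, -0.2493, 75, 27, 3.4)
wood (436, 0, 198, 72) (0.7682, -0.5733, 182, 60, -78.8)
```

Request:
send_rows:
  xyz:
    - [0.001, 0.001, 0.04]
    - [0, 0, 0.045]
    - [0, 0, 0.045]
    - [0, 0, 0.045]
    - [0, 0, 0.04]
    - [0, 0, 0.03]
    - [0, 0, 0.015]
    - [0, 0, 0]
    - [0, 0, 0]
    - [0, 0, 0]
    - [0, 0, 0]
    - [0, 0, 0]
    - [0, 0, 0]
    - [0, 0, 0]
    - [0, 0, 0]
  rotation:
    - [0, 0, 0]
    - [0, 0, 0]
    - [0, 0, 0]
    - [0, 0, 0]
    - [0, 0, 0]
    - [0, 0, 0]
    - [0, 0, 0]
    - [0, 0, 0]
    - [0, 0, 0]
    - [0, 0, 0]
    - [0, 0, 0]
    - [0, 0, 0]
    - [0, 0, 0]
    - [0, 0, 0]
    - [0, 0, 0]
  jaw: [1, 1, 1, 1, 1, 1, 1, 1, 0, 0, 0, 0, 0, 0, 0]
  newtons: 30

```text
time_s: 20.55
tool_pos: [0.6115, -0.3432, 0.1931]
tool_rot: [180.0, -0.0, -8.4]
force: [-0.5, -1.6, -0.0]
grip_width: 0.044
grasp_force: 30.0
```

Request:
send_rows:
  xyz:
    - [0, 0, -0.03]
    - [0, 0, -0.04]
    - [0, 0, -0.045]
    - [0, 0, -0.045]
    - [0, 0, -0.04]
    - [0, 0, 0]
    - [0, 0, 0]
    - [0, 0, 0]
    - [0, 0, 0]
    - [0, 0, 0]
    - [0, 0, 0]
    - [0, 0, 0]
    - [0, 0, 0]
    - [0, 0, 0]
    - [0, 0, 0]
    - [0, 0, 0]
    - [0, 0, 0]
  rotation:
    - [0, 0, 0]
    - [0, 0, 0]
    - [0, 0, 0]
    - [0, 0, 0]
    - [0, 0, 0]
    - [0, 0, -0.146]
    - [0, 0, -0.146]
    - [0, 0, -0.146]
    - [0, 0, -0.146]
    - [0, 0, -0.146]
    - [0, 0, -0.146]
    - [0, 0, -0.146]
    - [0, 0, -0.146]
    - [0, 0, -0.146]
    - [0, 0, -0.146]
    - [0, 0, -0.146]
    - [0, 0, -0.146]
  jaw: [0, 0, 0, 0, 0, 0, 0, 0, 0, 0, 0, 0, 0, 0, 0, 0, 0]

```text
time_s: 22.25
tool_pos: [0.6113, -0.3428, 0.3922]
tool_rot: [-180.0, -0.0, 92.4]
force: [-0.5, 0.1, -2.2]
grip_width: 0.0441
grasp_force: 30.0
```

Request:
send_rows:
  xyz:
    - [0.0375, 0.0089, 0]
    - [0.0375, 0.0089, 0]
    - [0.0375, 0.0089, 0]
    - [0.0375, 0.0089, 0]
    - [0.0375, 0.0089, 0]
    - [0.0375, 0.0089, 0]
    - [0.0375, 0.0089, 0]
    - [0.0375, 0.0089, 0]
    - [0.0375, 0.0089, 0]
    - [0.0375, 0.0089, 0]
    - [0, 0, 0]
    - [0, 0, 0]
  rotation:
    - [0, 0, 0]
    - [0, 0, 0]
    - [0, 0, 0]
    - [0, 0, 0]
    - [0, 0, 0]
    - [0, 0, 0]
    - [0, 0, 0]
    - [0, 0, 0]
    - [0, 0, 0]
    - [0, 0, 0]
    - [0, 0, 0]
    - [0, 0, 0]
  jaw: [0, 0, 0, 0, 0, 0, 0, 0, 0, 0, 0, 0]

```text
time_s: 23.45
tool_pos: [0.6871, 0.0368, 0.3919]
tool_rot: [-179.9, 0.0, 92.2]
force: [0.0, -0.7, -0.6]
grip_width: 0.0435
grasp_force: 30.0
```

Request:
send_rows:
  xyz:
    - [0, 0, 0.04]
    - [0, 0, 0.04]
    - [0, 0, 0.03]
    - [0, 0, 0.016]
    - [0, 0, 0]
    - [0, 0, 0]
    - [0, 0, 0]
    - [0, 0, 0]
    - [0, 0, -0.03]
    - [0, 0, -0.04]
    - [0, 0, -0.04]
    - [0, 0, -0.04]
    - [0, 0, -0.04]
    - [-0.045, 0, 0]
    - [0, 0, 0]
  rotation:
    - [0, 0, 0]
    - [0, 0, 0]
    - [0, 0, 0]
    - [0, 0, 0]
    - [0, 0, 0]
    - [0, 0, 0]
    - [0, 0, 0]
    - [0, 0, 0]
    - [0, 0, 0]
    - [0, 0, 0]
    - [0, 0, 0]
    - [0, 0, 0]
    - [0, 0, 0]
    - [0, 0, 0]
    - [0, 0, 0]
  jaw: [0, 0, 0, 0, 0, 0.75, 0.75, 0.75, 0.75, 0.75, 0.75, 0.75, 0.75, 0.75, 0.75]

```text
time_s: 24.95
tool_pos: [0.6881, -0.0177, 0.4606]
tool_rot: [179.7, 0.3, 91.5]
force: [-1.2, -1.9, -0.4]
grip_width: 0.0652
grasp_force: 0.0
```

```bash
python3 - <<'E'
from h import *
o=env.get_obs();print(o["tool_pos"],o["tool_rot"],o["time_s"])
w=cam("wrist");im=w["image"];cv2.imwrite("pics/w4.png",im)
for k in blobs(im[:260].max(2)<70,600,9000): print("dark",cv2.boundingRect(k),rect(w,k,.103))
for n,u,z in [("bl",(200,80),.141),("br",(425.6,76.8),.141),("fr",(419,272),.141),("fl",(216,275),.141)]: print(np.round(cast(w,u,z),4))
t=cam("top");hsv=cv2.cvtColor(t["image"],cv2.COLOR_BGR2HSV)
for k in blobs((hsv[...,1]>100)&(hsv[...,2]>90),80,400): print("wood",cv2.boundingRect(k),rect(t,k,.022))
E
```

```text
[ 0.68809847 -0.01769855  0.46059818] [179.69183884   0.31423006  91.50849489] 24.95
dark (282, 200, 68, 49) (0.688, -0.0274, 61, 45, 1.4)
dark (291, 116, 50, 74) (0.6867, 0.0359, 62, 42, -88.0)
[0.6003 0.0879 0.141 ]
[0.766  0.0946 0.141 ]
[ 0.7754 -0.0573  0.141 ]
[ 0.6058 -0.0641  0.141 ]
wood (621, 268, 19, 16) (0.4831, -0.814, 52, 40, -82.8)
wood (451, 256, 16, 27) (0.5012, -0.3407, 73, 23, 17.4)
wood (419, 217, 10, 27) (0.6081, -0.2448, 73, 23, 3.6)
wood (224, 176, 23, 59) (0.6789, 0.2784, 169, 32, 13.1)
```

View pics/w4.png

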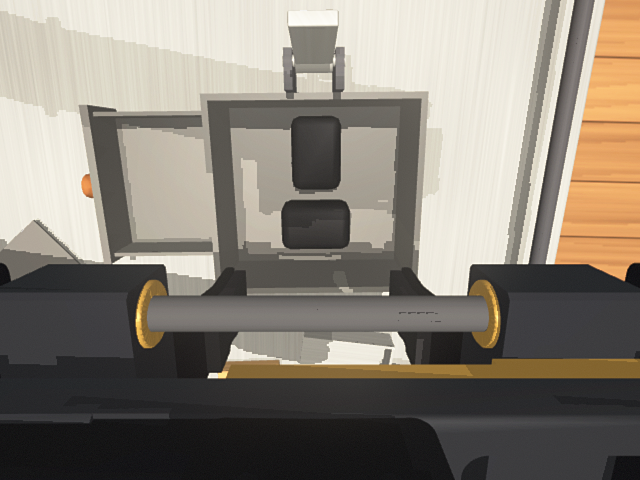

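```bash
python3 - <<'E'
from h import *
w=cam("wrist")
for n,u,z in [("bl",(202,95),.141),("br",(428,93),.141),("fr in",(396,255),.141),("dtl",(81,106),.058),("dtr",(106,262),.058),("innerTL",(117,115),.058),("boxfrontBL",(203,110),.067),("knob",(84,186),.034)]: print(n,np.round(cast(w,u,z),4))
a=cast(w,(202,95),.141);b=cast(w,(428,93),.141);th=np.arctan2(b[1]-a[1],b[0]-a[0]);print(np.degrees(th))
m=(a+b)/2;print("centre",m[:2]+.08*np.array([np.sin(th),-np.cos(th)]),np.hypot(*(b-a)[:2]))
E
```

```text
bl [0.6004 0.0839 0.141 ]
br [0.7669 0.0905 0.141 ]
fr in [ 0.7536 -0.0348  0.141 ]
dtl [0.4614 0.0784 0.058 ]
dtr [ 0.4686 -0.077   0.058 ]
innerTL [0.4947 0.0713 0.058 ]
boxfrontBL [0.5795 0.0779 0.067 ]
knob [ 0.4406 -0.001   0.034 ]
2.2974306949649006
centre [0.6868635  0.00727022] 0.16660701574213316
```

Request:
send_rows:
  xyz:
    - [0, 0, 0]
    - [0, 0, 0]
    - [0, 0, 0]
    - [0, 0, 0]
    - [0, 0, 0]
    - [0, 0, 0]
    - [0, 0, 0]
    - [0, 0, 0]
    - [0, 0, 0]
    - [0, 0, 0]
    - [0, 0, 0]
    - [-0.0156, 0.0373, 0]
    - [-0.0156, 0.0373, 0]
    - [-0.0156, 0.0373, 0]
    - [-0.0156, 0.0373, 0]
    - [-0.0156, 0.0373, 0]
    - [-0.0156, 0.0373, 0]
    - [0, 0, 0]
    - [0, 0, 0]
  rotation:
    - [0, 0, 0.1403]
    - [0, 0, 0.1403]
    - [0, 0, 0.1403]
    - [0, 0, 0.1403]
    - [0, 0, 0.1403]
    - [0, 0, 0.1403]
    - [0, 0, 0.1403]
    - [0, 0, 0.1403]
    - [0, 0, 0.1403]
    - [0, 0, 0.1403]
    - [0, 0, 0.1403]
    - [0, 0, 0]
    - [0, 0, 0]
    - [0, 0, 0]
    - [0, 0, 0]
    - [0, 0, 0]
    - [0, 0, 0]
    - [0, 0, 0]
    - [0, 0, 0]
  jaw: [0.8, 0.8, 0.8, 0.8, 0.8, 0.8, 0.8, 0.8, 0.8, 0.8, 0.8, 0.8, 0.8, 0.8, 0.8, 0.8, 0.8, 0.8, 0.8]

```text
time_s: 27.0
tool_pos: [0.6091, -0.2394, 0.4567]
tool_rot: [-179.9, -0.0, 3.5]
force: [-0.3, 1.0, -0.5]
grip_width: 0.0697
grasp_force: 0.0
```

```bash
python3 - <<'E'
from h import *
o=env.get_obs();print(o["tool_pos"],o["tool_rot"],o["time_s"],o["qpos"][6])
w=cam("wrist");t=w["image"]
hsv=cv2.cvtColor(t,cv2.COLOR_BGR2HSV)
for k in blobs((hsv[...,1]>100)&(hsv[...,2]>90),300,3000): print("wood",cv2.boundingRect(k),rect(w,k,.024))
E
```

```text
[ 0.6091285  -0.23943352  0.4567252 ] [-1.79939781e+02 -2.30629416e-02  3.52866615e+00] 27.0 -52.22839226245013
wood (478, 280, 33, 68) (0.4882, -0.4563, 90, 36, 13.7)
wood (125, 280, 33, 68) (0.4623, -0.0372, 90, 36, -6.5)
wood (382, 262, 23, 34) (0.5259, -0.3337, 39, 24, 17.3)
wood (315, 168, 21, 68) (0.6094, -0.2469, 74, 22, 3.4)
wood (562, 0, 78, 43) (0.8102, -0.5033, 75, 38, -77.5)
```

Request:
send_rows:
  xyz:
    - [0, 0.007, 0.04]
    - [0, 0, 0.045]
    - [0, 0, 0.045]
    - [0, 0, 0.045]
    - [0, 0, 0.045]
    - [0, 0, 0.035]
    - [0, 0, 0.015]
    - [0, 0, 0]
    - [0, 0, 0]
    - [0, 0, 0]
    - [0, 0, 0]
    - [0, 0, 0]
    - [0, 0, 0]
    - [0, 0, 0]
    - [0, 0, 0]
    - [0, 0, 0]
  rotation:
    - [0, 0, 0]
    - [0, 0, 0]
    - [0, 0, 0]
    - [0, 0, 0]
    - [0, 0, 0]
    - [0, 0, 0]
    - [0, 0, 0]
    - [0, 0, 0]
    - [0, 0, 0]
    - [0, 0, 0]
    - [0, 0, 0]
    - [0, 0, 0]
    - [0, 0, 0]
    - [0, 0, 0]
    - [0, 0, 0]
    - [0, 0, 0]
  jaw: [0.8, 0.8, 0.8, 0.8, 0.8, 0.8, 0.8, 0.8, 0, 0, 0, 0, 0, 0, 0, 0]
  newtons: 25

```text
time_s: 28.65
tool_pos: [0.6098, -0.2462, 0.1868]
tool_rot: [-180.0, -0.0, 3.6]
force: [-0.1, -0.2, 0.8]
grip_width: 0.0235
grasp_force: 25.0
```

Request:
send_rows:
  xyz:
    - [0, 0, -0.03]
    - [0, 0, -0.04]
    - [0, 0, -0.04]
    - [0, 0, -0.03]
    - [-0.01275, -0.0365, 0]
    - [-0.01275, -0.0365, 0]
    - [-0.01275, -0.0365, 0]
    - [-0.01275, -0.0365, 0]
    - [-0.01275, -0.0365, 0]
    - [-0.01275, -0.0365, 0]
    - [0, 0, 0]
    - [0, 0, 0]
  rotation:
    - [0, 0, 0]
    - [0, 0, 0]
    - [0, 0, 0]
    - [0, 0, 0]
    - [0, 0, 0.024]
    - [0, 0, 0]
    - [0, 0, 0]
    - [0, 0, 0]
    - [0, 0, 0]
    - [0, 0, 0]
    - [0, 0, 0]
    - [0, 0, 0]
  jaw: [0, 0, 0, 0, 0, 0, 0, 0, 0, 0, 0, 0]

```text
time_s: 29.85
tool_pos: [0.5238, -0.0296, 0.3268]
tool_rot: [-179.9, -0.0, 2.4]
force: [-0.0, -0.4, -0.5]
grip_width: 0.024
grasp_force: 25.0
```

Request:
send_rows:
  xyz:
    - [0, 0, 0.04]
    - [0, 0, 0.04]
    - [0, 0, 0.03]
    - [0, 0, 0.015]
    - [0, 0, 0.004]
    - [0, 0, 0]
    - [0, 0, 0]
    - [0, 0, 0]
    - [0, 0, 0]
    - [0, 0, -0.03]
    - [0, 0, -0.04]
    - [0, 0, -0.04]
    - [0, 0, -0.04]
    - [0, 0, -0.04]
    - [0, 0, -0.03]
    - [0, 0, 0]
  rotation:
    - [0, 0, 0]
    - [0, 0, 0]
    - [0, 0, 0]
    - [0, 0, 0]
    - [0, 0, 0]
    - [0, 0, 0]
    - [0, 0, 0]
    - [0, 0, 0]
    - [0, 0, 0]
    - [0, 0, 0]
    - [0, 0, 0]
    - [0, 0, 0]
    - [0, 0, 0]
    - [0, 0, 0]
    - [0, 0, 0]
    - [0, 0, 0]
  jaw: [0, 0, 0, 0, 0, 0, 0.38, 0.38, 0.38, 0.38, 0.38, 0.38, 0.38, 0.38, 0.38, 0.38]

```text
time_s: 31.45
tool_pos: [0.5253, -0.0314, 0.4224]
tool_rot: [-179.8, -0.5, 2.2]
force: [0.4, 0.2, 0.2]
grip_width: 0.033
grasp_force: 0.0
```

Request:
send_rows:
  xyz:
    - [-0.0045, 0.0388, -0.005]
    - [-0.0045, 0.0388, -0.005]
    - [-0.0045, 0.0388, -0.005]
    - [-0.0045, 0.0388, -0.005]
    - [-0.0045, 0.0388, -0.005]
    - [-0.0045, 0.0388, -0.005]
    - [-0.0045, 0.0388, 0]
    - [-0.0045, 0.0388, 0]
    - [0, 0, 0]
    - [0, 0, 0]
    - [0, 0, 0]
    - [0, 0, 0]
    - [0, 0, 0]
    - [0, 0, 0]
    - [0, 0, 0]
    - [0, 0, 0]
    - [0, 0, 0]
    - [0, 0, 0]
    - [0, 0, 0]
    - [0, 0, 0]
  rotation:
    - [0, 0, 0]
    - [0, 0, 0]
    - [0, 0, 0]
    - [0, 0, 0]
    - [0, 0, 0]
    - [0, 0, 0]
    - [0, 0, 0]
    - [0, 0, 0]
    - [0, 0, -0.1412]
    - [0, 0, -0.1412]
    - [0, 0, -0.1412]
    - [0, 0, -0.1412]
    - [0, 0, -0.1412]
    - [0, 0, -0.1412]
    - [0, 0, -0.1412]
    - [0, 0, -0.1412]
    - [0, 0, -0.1412]
    - [0, 0, -0.1412]
    - [0, 0, -0.1412]
    - [0, 0, -0.1412]
  jaw: [1, 1, 1, 1, 1, 1, 1, 1, 1, 1, 1, 1, 1, 1, 1, 1, 1, 1, 1, 1]

```text
time_s: 33.45
tool_pos: [0.4999, -0.3421, 0.4471]
tool_rot: [-180.0, -0.0, 99.6]
force: [0.3, 0.9, -0.5]
grip_width: 0.0868
grasp_force: 0.0
```

Request:
send_rows:
  xyz:
    - [0, 0, 0]
    - [0, 0, 0]
    - [0, 0, 0]
  rotation:
    - [0, 0, -0.1412]
    - [0, 0, 0]
    - [0, 0, 0]
  jaw: [1, 1, 1]

```text
time_s: 33.75
tool_pos: [0.4999, -0.3422, 0.4474]
tool_rot: [-180.0, -0.0, 107.2]
force: [-0.1, -0.8, 0.0]
grip_width: 0.0869
grasp_force: 0.0
```

```bash
python3 - <<'E'
from h import *
o=env.get_obs();print(o["tool_pos"],o["tool_rot"],o["time_s"],o["qpos"][6])
w=cam("wrist");t=w["image"];tt=cam("top")
cv2.imwrite("pics/w5.png",np.hstack([cv2.resize(t,(400,300)),cv2.resize(tt["image"][170:300,280:453],(400,300))]))
hsv=cv2.cvtColor(t,cv2.COLOR_BGR2HSV)
for k in blobs((hsv[...,1]>100)&(hsv[...,2]>90),300,3000): print("wood",cv2.boundingRect(k),rect(w,k,.024))
hsv=cv2.cvtColor(tt["image"],cv2.COLOR_BGR2HSV)
for k in blobs((hsv[...,1]>100)&(hsv[...,2]>90),80,400): print("wood",cv2.boundingRect(k),rect(tt,k,.022),rect(tt,k,.03))
E
```

```text
[ 0.49992343 -0.34223973  0.44735972] [-1.79992854e+02 -3.12003487e-02  1.07203196e+02] 33.75 57.89831462576768
wood (461, 456, 28, 24) (0.7963, -0.6121, 36, 33, -72.8)
wood (514, 280, 40, 68) (0.7776, -0.3909, 89, 41, -60.2)
wood (82, 280, 40, 68) (0.2981, -0.5392, 89, 41, -85.5)
wood (284, 192, 70, 24) (0.5005, -0.3412, 75, 25, 17.2)
wood (621, 268, 19, 15) (0.4851, -0.8128, 50, 39, -89.9) (0.4847, -0.8089, 50, 38, -89.9)
wood (451, 256, 16, 27) (0.501, -0.3403, 72, 22, 17.4) (0.5005, -0.3386, 72, 22, 17.4)
wood (342, 247, 9, 27) (0.5247, -0.0308, 72, 22, -0.0) (0.5241, -0.0306, 71, 22, -0.0)
wood (224, 176, 23, 59) (0.6789, 0.2784, 169, 32, 13.1) (0.6776, 0.2771, 168, 32, 13.1)
```

View pics/w5.png

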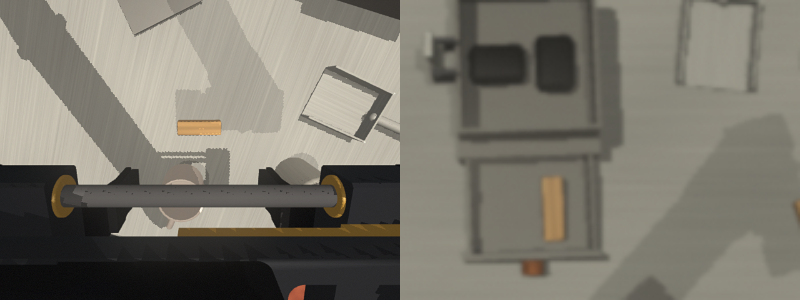

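Request:
send_rows:
  xyz:
    - [0.001, 0.0013, 0.04]
    - [0, 0, 0.045]
    - [0, 0, 0.045]
    - [0, 0, 0.04]
    - [0, 0, 0.03]
    - [0, 0, 0.02]
    - [0, 0, 0.02]
    - [0, 0, 0.012]
    - [0, 0, 0.007]
    - [0, 0, 0]
    - [0, 0, 0]
    - [0, 0, 0]
    - [0, 0, 0]
    - [0, 0, 0]
    - [0, 0, 0]
  rotation:
    - [0, 0, 0]
    - [0, 0, 0]
    - [0, 0, 0]
    - [0, 0, 0]
    - [0, 0, 0]
    - [0, 0, 0]
    - [0, 0, 0]
    - [0, 0, 0]
    - [0, 0, 0]
    - [0, 0, 0]
    - [0, 0, 0]
    - [0, 0, 0]
    - [0, 0, 0]
    - [0, 0, 0]
    - [0, 0, 0]
  jaw: [1, 1, 1, 1, 1, 1, 1, 1, 1, 1, 0, 0, 0, 0, 0]
  newtons: 20

```text
time_s: 35.35
tool_pos: [0.5014, -0.3412, 0.1898]
tool_rot: [179.9, 0.1, 107.4]
force: [0.1, 0.4, 6.6]
grip_width: 0.076
grasp_force: 20.0
```

Request:
send_rows:
  xyz:
    - [0, 0, -0.02]
    - [0, 0, -0.03]
    - [0, 0, 0]
    - [0, 0, 0]
    - [0.0312, 0.0084, 0]
    - [0.0312, 0.0084, 0]
    - [0.0312, 0.0084, 0]
    - [0.0312, 0.0084, 0]
    - [0, 0, 0]
    - [0, 0, 0.03]
    - [0, 0, 0.015]
    - [0, 0, 0.005]
    - [0, 0, 0]
    - [0, 0, 0]
    - [0, 0, 0]
    - [0, 0, 0]
    - [0, 0, 0]
    - [0, 0, -0.03]
    - [0, 0, -0.03]
    - [0, 0, 0]
  rotation:
    - [0, 0, 0]
    - [0, 0, 0]
    - [0, 0, 0.1325]
    - [0, 0, 0.1325]
    - [0, 0, 0]
    - [0, 0, 0]
    - [0, 0, 0]
    - [0, 0, 0]
    - [0, 0, 0]
    - [0, 0, 0]
    - [0, 0, 0]
    - [0, 0, 0]
    - [0, 0, 0]
    - [0, 0, 0]
    - [0, 0, 0]
    - [0, 0, 0]
    - [0, 0, 0]
    - [0, 0, 0]
    - [0, 0, 0]
    - [0, 0, 0]
  jaw: [0, 0, 0, 0, 0, 0, 0, 0, 0, 0, 0, 0, 0, 1, 1, 1, 1, 1, 1, 1]

```text
time_s: 37.35
tool_pos: [0.5313, -0.216, 0.2526]
tool_rot: [179.6, 0.1, 92.2]
force: [0.0, -0.2, 0.8]
grip_width: 0.087
grasp_force: 0.0
```

Rotate by −90° for the side grip.

Request:
send_rows:
  xyz:
    - [0, 0, -0.02]
    - [0, 0, 0]
    - [0, 0, 0]
    - [0, 0, 0]
    - [0, 0, 0]
    - [0, 0, 0]
    - [0, 0, 0]
    - [0, 0, 0]
    - [0, 0, 0]
    - [0, 0, 0]
    - [0, 0, 0]
    - [0, 0, 0]
    - [0, 0, 0]
  rotation:
    - [0, 0, 0.1428]
    - [0, 0, 0.1428]
    - [0, 0, 0.1428]
    - [0, 0, 0.1428]
    - [0, 0, 0.1428]
    - [0, 0, 0.1428]
    - [0, 0, 0.1428]
    - [0, 0, 0.1428]
    - [0, 0, 0.1428]
    - [0, 0, 0.1428]
    - [0, 0, 0.1428]
    - [0, 0, 0]
    - [0, 0, 0]
  jaw: [0.8, 0.8, 0.8, 0.8, 0.8, 0.8, 0.8, 0.8, 0.8, 0.8, 0.8, 0.8, 0.8]

```text
time_s: 38.65
tool_pos: [0.5297, -0.2147, 0.2683]
tool_rot: [180.0, 0.0, 2.4]
force: [0.2, 0.5, -0.6]
grip_width: 0.0693
grasp_force: 0.0
```

```bash
python3 - <<'E'
from h import *
o=env.get_obs();print(o["tool_pos"],o["tool_rot"],o["time_s"])
w=cam("wrist");t=w["image"];tt=cam("top")
for c in(w,tt):
  hsv=cv2.cvtColor(c["image"],cv2.COLOR_BGR2HSV)
  for k in blobs((hsv[...,1]>100)&(hsv[...,2]>90),80,4000): 
    r=rect(c,k,.024)
    if 55<r[2]<90: print("wood",cv2.boundingRect(k),r)
E
```

```text
[ 0.52968183 -0.21470847  0.26827337] [1.79994685e+02 4.46437174e-02 2.41573102e+00] 38.65
wood (302, 188, 40, 108) (0.5343, -0.2162, 68, 23, 2.1)
wood (342, 247, 9, 27) (0.5245, -0.0308, 72, 22, -0.0)
```

Request:
send_rows:
  xyz:
    - [0, 0, 0.03]
    - [0, 0, 0.03]
    - [0, 0, 0.015]
    - [0, 0, 0.006]
    - [0, 0, 0]
    - [0, 0, 0]
    - [0, 0, 0]
    - [0, 0, 0]
    - [0, 0, 0]
    - [0, 0, 0]
    - [0, 0, 0]
    - [0, 0, -0.03]
    - [0, 0, -0.04]
    - [0, 0, -0.04]
    - [0, 0, -0.03]
    - [0, 0, 0]
  rotation:
    - [0, 0, 0]
    - [0, 0, 0]
    - [0, 0, 0]
    - [0, 0, 0]
    - [0, 0, 0]
    - [0, 0, 0]
    - [0, 0, 0]
    - [0, 0, 0]
    - [0, 0, 0]
    - [0, 0, 0]
    - [0, 0, 0]
    - [0, 0, 0]
    - [0, 0, 0]
    - [0, 0, 0]
    - [0, 0, 0]
    - [0, 0, 0]
  jaw: [0.8, 0.8, 0.8, 0.8, 0.8, 0, 0, 0, 0, 0, 0, 0, 0, 0, 0, 0]
  newtons: 25

```text
time_s: 40.35
tool_pos: [0.5309, -0.2162, 0.332]
tool_rot: [179.9, -0.4, 2.2]
force: [-0.4, -0.4, 0.2]
grip_width: 0.023
grasp_force: 25.0
```

Request:
send_rows:
  xyz:
    - [0.0027, -0.0408, 0]
    - [0, -0.0408, 0]
    - [0, -0.0408, 0]
    - [0, -0.0408, 0]
    - [0, -0.0408, 0]
    - [0, -0.0408, 0]
    - [0, 0, 0]
    - [0, 0, 0]
  rotation:
    - [0, 0, 0]
    - [0, 0, 0]
    - [0, 0, 0]
    - [0, 0, 0]
    - [0, 0, 0]
    - [0, 0, 0]
    - [0, 0, 0]
    - [0, 0, 0]
  jaw: [0, 0, 0, 0, 0, 0, 0, 0]

```text
time_s: 41.15
tool_pos: [0.5226, 0.0312, 0.327]
tool_rot: [180.0, 0.1, 2.4]
force: [-0.1, -0.9, -0.4]
grip_width: 0.0229
grasp_force: 25.0
```

Request:
send_rows:
  xyz:
    - [0, 0, 0.04]
    - [0, 0, 0.04]
    - [0, 0, 0.03]
    - [0, 0, 0.015]
    - [0, 0, 0.004]
    - [0, 0, 0]
    - [0, 0, 0]
    - [0, 0, 0]
    - [0, 0, 0]
    - [0, 0, -0.03]
    - [0, 0, -0.04]
    - [0, 0, -0.04]
    - [0, 0, -0.04]
    - [0, 0, -0.04]
    - [0, 0, -0.03]
    - [0, 0, 0]
  rotation:
    - [0, 0, 0]
    - [0, 0, 0]
    - [0, 0, 0]
    - [0, 0, 0]
    - [0, 0, 0]
    - [0, 0, 0]
    - [0, 0, 0]
    - [0, 0, 0]
    - [0, 0, 0]
    - [0, 0, 0]
    - [0, 0, 0]
    - [0, 0, 0]
    - [0, 0, 0]
    - [0, 0, 0]
    - [0, 0, 0]
    - [0, 0, 0]
  jaw: [0, 0, 0, 0, 0, 0, 0.38, 0.38, 0.38, 0.38, 0.38, 0.38, 0.38, 0.38, 0.38, 0.38]

```text
time_s: 42.75
tool_pos: [0.5241, 0.029, 0.4223]
tool_rot: [-179.8, -0.3, 2.2]
force: [0.2, -0.3, -0.4]
grip_width: 0.033
grasp_force: 0.0
```

Request:
send_rows:
  xyz:
    - [-0.03, 0.01, 0]
    - [-0.03, 0.01, 0]
    - [-0.02, 0.008, 0]
    - [-0.01, 0, 0]
    - [-0.009, 0, 0]
    - [0, 0, 0.04]
    - [0, 0, 0.04]
    - [0, 0, 0.04]
    - [0, 0, 0]
    - [0, 0, 0]
  rotation:
    - [0, 0, 0]
    - [0, 0, 0]
    - [0, 0, 0]
    - [0, 0, 0]
    - [0, 0, 0]
    - [0, 0, 0]
    - [0, 0, 0]
    - [0, 0, 0]
    - [0, 0, 0]
    - [0, 0, 0]
  jaw: [0, 0, 0, 0, 0, 0, 0, 0, 0, 0]

```text
time_s: 43.75
tool_pos: [0.4255, -0.0018, 0.2986]
tool_rot: [179.9, 0.1, 2.2]
force: [-0.4, -0.0, 0.5]
grip_width: 0.0002
grasp_force: 0.0
```

```bash
python3 - <<'E'
from h import *
o=env.get_obs();print(o["tool_pos"],o["tool_rot"],o["time_s"],np.round(o["qpos"],1))
w=cam("wrist")["image"];s=cam("side")["image"]
cv2.imwrite("pics/w6.png",np.hstack([cv2.resize(w,(400,300)),cv2.resize(s[170:360,180:433],(400,300))]))
E
```

```text
[ 0.42549725 -0.00182299  0.29861053] [1.79925958e+02 1.35945179e-01 2.18301784e+00] 43.75 [-56.1  -9.4  49.9 122.2   8.   64.2 -98. ]
```

View pics/w6.png

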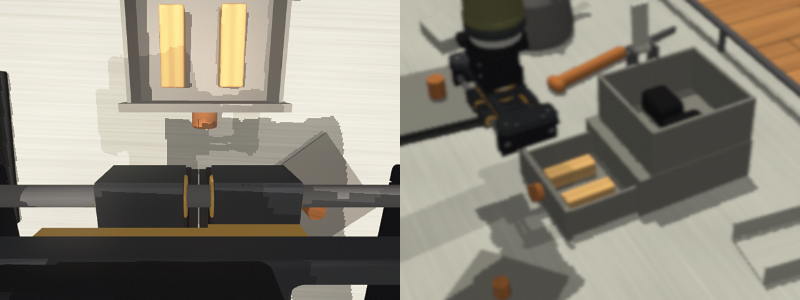

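Request:
send_rows:
  xyz:
    - [0, 0, 0.03]
    - [0, 0, 0.03]
    - [0, 0, 0.02]
    - [0, 0, 0.015]
    - [0, 0, 0]
    - [0, 0, 0]
  rotation:
    - [0, 0, 0]
    - [0, 0, 0]
    - [0, 0, 0]
    - [0, 0, 0]
    - [0, 0, 0]
    - [0, 0, 0]
  jaw: [0, 0, 0, 0, 0, 0]

```text
time_s: 44.45
tool_pos: [0.4268, -0.0014, 0.2052]
tool_rot: [-180.0, -0.1, 2.2]
force: [-0.1, -0.4, -0.0]
grip_width: 0.0002
grasp_force: 0.0
```

Request:
send_rows:
  xyz:
    - [0.01, 0, 0]
    - [0.012, 0, 0]
    - [0.012, 0, 0]
    - [0.012, 0, 0]
    - [0.012, 0, 0]
    - [0.012, 0, 0]
    - [0.012, 0, 0]
    - [0.012, 0, 0]
    - [0.01, 0, 0]
    - [0.006, 0, 0]
    - [0.003, 0, 0]
    - [0, 0, 0]
    - [0, 0, 0]
  rotation:
    - [0, 0, 0]
    - [0, 0, 0]
    - [0, 0, 0]
    - [0, 0, 0]
    - [0, 0, 0]
    - [0, 0, 0]
    - [0, 0, 0]
    - [0, 0, 0]
    - [0, 0, 0]
    - [0, 0, 0]
    - [0, 0, 0]
    - [0, 0, 0]
    - [0, 0, 0]
  jaw: [0, 0, 0, 0, 0, 0, 0, 0, 0, 0, 0, 0, 0]

```text
time_s: 45.75
tool_pos: [0.5387, 0.0025, 0.2038]
tool_rot: [180.0, -0.0, 2.2]
force: [0.1, -0.1, 1.0]
grip_width: 0.0005
grasp_force: 0.0
```

Request:
send_rows:
  xyz:
    - [0.002, 0, 0]
    - [0.002, 0, 0]
    - [0.002, 0, 0]
    - [0.002, 0, 0]
    - [0, 0, 0]
  rotation:
    - [0, 0, 0]
    - [0, 0, 0]
    - [0, 0, 0]
    - [0, 0, 0]
    - [0, 0, 0]
  jaw: [0, 0, 0, 0, 0]

```text
time_s: 46.25
tool_pos: [0.546, 0.0028, 0.2036]
tool_rot: [-180.0, 0.2, 2.2]
force: [-5.6, -0.2, 4.3]
grip_width: 0.0006
grasp_force: 2.6
```

Request:
send_rows:
  xyz:
    - [0.001, 0, 0]
    - [0.001, 0, 0]
    - [0, 0, 0]
  rotation:
    - [0, 0, 0]
    - [0, 0, 0]
    - [0, 0, 0]
  jaw: [0, 0, 0]

```text
time_s: 46.55
tool_pos: [0.5467, 0.0027, 0.2033]
tool_rot: [-179.9, 0.4, 2.2]
force: [-10.5, -0.0, 8.5]
grip_width: 0.0002
grasp_force: 5.1
```

Request:
send_rows:
  xyz:
    - [-0.01, 0, 0]
    - [-0.02, 0, 0]
    - [0, 0, -0.04]
    - [0, 0, -0.04]
    - [0, 0, -0.045]
    - [0, 0, -0.045]
    - [0, 0, -0.045]
    - [0, 0, -0.035]
    - [-0.0116, -0.0397, 0]
    - [-0.0116, -0.0397, 0]
    - [-0.0116, -0.0397, 0]
    - [-0.0116, -0.0397, 0]
    - [-0.0116, -0.0397, 0]
    - [-0.0116, -0.0397, 0]
    - [-0.0116, -0.0397, 0]
    - [-0.0116, -0.0397, 0]
    - [0, 0, 0]
  rotation:
    - [0, 0, 0]
    - [0, 0, 0]
    - [0, 0, 0]
    - [0, 0, 0]
    - [0, 0, 0]
    - [0, 0, 0]
    - [0, 0, 0]
    - [0, 0, 0]
    - [0, 0, 0]
    - [0, 0, 0]
    - [0, 0, 0]
    - [0, 0, 0]
    - [0, 0, 0]
    - [0, 0, 0]
    - [0, 0, 0]
    - [0, 0, 0]
    - [0, 0, 0]
  jaw: [0, 0, 0, 0, 0, 0, 0, 0, 0, 0, 0, 0.8, 0.8, 0.8, 0.8, 0.8, 0.8]

```text
time_s: 48.25
tool_pos: [0.4103, 0.3221, 0.4533]
tool_rot: [-179.9, 0.0, 2.8]
force: [-0.3, 0.2, -0.3]
grip_width: 0.0409
grasp_force: 0.0
```

Request:
send_rows:
  xyz:
    - [0, 0, 0]
    - [0, 0, 0]
    - [0, 0, 0]
    - [0, 0, 0]
    - [0, 0, 0]
    - [0, 0, 0]
    - [0, 0, 0]
    - [0, 0, 0]
    - [0, 0, 0]
    - [0, 0, 0]
    - [0, 0, 0]
    - [0, 0, 0]
  rotation:
    - [0, 0, -0.1464]
    - [0, 0, -0.1464]
    - [0, 0, -0.1464]
    - [0, 0, -0.1464]
    - [0, 0, -0.1464]
    - [0, 0, -0.1464]
    - [0, 0, -0.1464]
    - [0, 0, -0.1464]
    - [0, 0, -0.1464]
    - [0, 0, -0.1464]
    - [0, 0, 0]
    - [0, 0, 0]
  jaw: [0.8, 0.8, 0.8, 0.8, 0.8, 0.8, 0.8, 0.8, 0.8, 0.8, 0.8, 0.8]

```text
time_s: 49.45
tool_pos: [0.414, 0.3154, 0.454]
tool_rot: [180.0, -0.0, 85.9]
force: [0.3, 0.2, 0.4]
grip_width: 0.0696
grasp_force: 0.0
```

```bash
python3 - <<'E'
from h import *
o=env.get_obs();print(o["tool_pos"],o["tool_rot"],o["time_s"])
w=cam("wrist");t=cam("top")["image"];s=cam("side");
for n,u,z in[("x",(0,0),0)]:pass
cv2.imwrite("pics/w7.png",np.hstack([cv2.resize(w["image"],(400,300)),cv2.resize(t[150:330,280:520],(400,300))]))
for c in(w,):
  hsv=cv2.cvtColor(c["image"],cv2.COLOR_BGR2HSV)
  for k in blobs((hsv[...,1]>100)&(hsv[...,2]>60),200,3000): print(cv2.boundingRect(k),rect(c,k,.05),rect(c,k,.035))
E
```

```text
[0.41396692 0.31541382 0.45398237] [ 1.79986136e+02 -4.44916436e-02  8.58752819e+01] 49.45
(478, 280, 34, 69) (0.6003, 0.1824, 84, 34, -84.1) (0.6074, 0.1745, 88, 35, -84.1)
(124, 280, 34, 69) (0.21, 0.2106, 84, 34, 75.9) (0.2019, 0.2039, 87, 35, 75.9)
(302, 193, 28, 32) (0.4116, 0.3143, 32, 28, 85.9) (0.4113, 0.3117, 33, 29, 85.9)
```

View pics/w7.png

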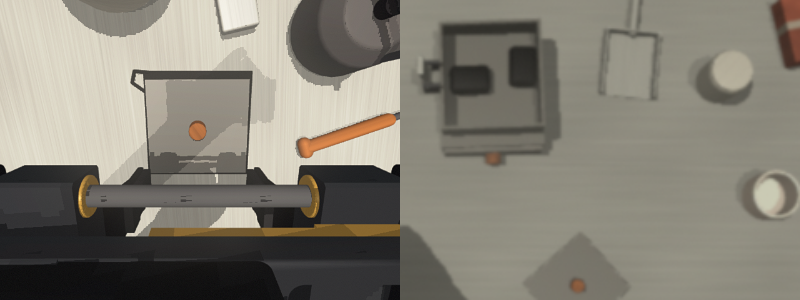

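Request:
send_rows:
  xyz:
    - [0, -0.002, 0.04]
    - [0, 0, 0.045]
    - [0, 0, 0.045]
    - [0, 0, 0.045]
    - [0, 0, 0.035]
    - [0, 0, 0.025]
    - [0, 0, 0.011]
    - [0, 0, 0]
    - [0, 0, 0]
    - [0, 0, 0]
    - [0, 0, 0]
    - [0, 0, 0]
    - [0, 0, 0]
    - [0, 0, 0]
    - [0, 0, 0]
    - [0, 0, 0]
  rotation:
    - [0, 0, 0]
    - [0, 0, 0]
    - [0, 0, 0]
    - [0, 0, 0]
    - [0, 0, 0]
    - [0, 0, 0]
    - [0, 0, 0]
    - [0, 0, 0]
    - [0, 0, 0]
    - [0, 0, 0]
    - [0, 0, 0]
    - [0, 0, 0]
    - [0, 0, 0]
    - [0, 0, 0]
    - [0, 0, 0]
    - [0, 0, 0]
  jaw: [0.8, 0.8, 0.8, 0.8, 0.8, 0.8, 0.8, 0.8, 0, 0, 0, 0, 0, 0, 0, 0]
  newtons: 40

```text
time_s: 51.2
tool_pos: [0.4119, 0.316, 0.2082]
tool_rot: [-180.0, -0.0, 86.1]
force: [-1.0, -0.7, 2.6]
grip_width: 0.0289
grasp_force: 40.0
```

Request:
send_rows:
  xyz:
    - [0, 0, 0]
    - [0, 0, 0]
    - [0, 0, -0.02]
    - [0, 0, -0.03]
    - [0, 0, -0.04]
    - [0, 0, -0.04]
    - [0, 0, -0.04]
    - [0, 0, -0.04]
    - [0, 0, -0.04]
    - [0, 0, 0]
    - [0, 0, 0]
    - [0, 0, 0]
  rotation:
    - [0, 0, 0]
    - [0, 0, 0]
    - [0, 0, 0]
    - [0, 0, 0]
    - [0, 0, 0]
    - [0, 0, 0]
    - [0, 0, 0]
    - [0, 0, 0]
    - [0, 0, 0]
    - [0, 0, -0.108]
    - [0, 0, 0]
    - [0, 0, 0]
  jaw: [0, 0, 0, 0, 0, 0, 0, 0, 0, 0, 0, 0]

```text
time_s: 52.4
tool_pos: [0.4114, 0.3157, 0.4565]
tool_rot: [-179.9, 0.1, 92.2]
force: [0.2, -0.3, -2.6]
grip_width: 0.0291
grasp_force: 40.0
```

Request:
send_rows:
  xyz:
    - [0, 0, -0.04]
    - [-0.0267, 0.02205, 0]
    - [-0.0267, 0.02205, 0]
    - [-0.0267, 0.02205, 0]
    - [-0.0267, 0.02205, 0]
    - [-0.0267, 0.02205, 0]
    - [-0.0267, 0.02205, 0]
    - [-0.0267, 0.02205, 0]
    - [-0.0267, 0.02205, 0]
    - [-0.0267, 0.02205, 0]
    - [-0.0267, 0.02205, 0]
    - [-0.0267, 0.02205, 0]
    - [-0.0267, 0.02205, 0]
    - [0, 0, 0]
    - [0, 0, 0]
    - [0, 0, 0]
  rotation:
    - [0, 0, 0]
    - [0, 0, 0]
    - [0, 0, 0]
    - [0, 0, 0]
    - [0, 0, 0]
    - [0, 0, 0]
    - [0, 0, 0]
    - [0, 0, 0]
    - [0, 0, 0]
    - [0, 0, 0]
    - [0, 0, 0]
    - [0, 0, 0]
    - [0, 0, 0]
    - [0, 0, 0]
    - [0, 0, 0]
    - [0, 0, 0]
  jaw: [0, 0, 0, 0, 0, 0, 0, 0, 0, 0, 0, 0, 0, 0, 0, 0]

```text
time_s: 54.0
tool_pos: [0.6888, 0.0073, 0.4966]
tool_rot: [-179.9, -0.1, 92.3]
force: [-0.9, 0.5, -2.3]
grip_width: 0.0289
grasp_force: 40.0
```

```bash
python3 - <<'E'
from h import *
o=env.get_obs();print(o["tool_pos"],o["tool_rot"],o["force"],o["time_s"])
s=cam("side")["image"];w=cam("wrist")
cv2.imwrite("pics/w8.png",np.hstack([cv2.resize(w["image"],(400,300)),cv2.resize(s[100:310,240:520],(400,300))]))
E
```

```text
[0.68881643 0.0073251  0.49655668] [-1.79865714e+02 -5.57789113e-02  9.22928073e+01] [-0.85122866  0.48190219 -2.33837315] 54.0
```

View pics/w8.png

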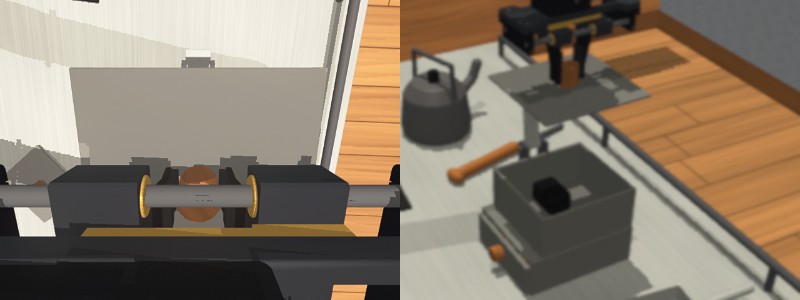

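Request:
send_rows:
  xyz:
    - [-0.001, 0, 0.03]
    - [0, 0, 0.04]
    - [0, 0, 0.04]
    - [0, 0, 0.026]
    - [0, 0, 0.008]
    - [0, 0, 0.005]
    - [0, 0, 0.004]
    - [0, 0, 0]
    - [0, 0, 0]
  rotation:
    - [0, 0, 0]
    - [0, 0, 0]
    - [0, 0, 0]
    - [0, 0, 0]
    - [0, 0, 0]
    - [0, 0, 0]
    - [0, 0, 0]
    - [0, 0, 0]
    - [0, 0, 0]
  jaw: [0, 0, 0, 0, 0, 0, 0, 0, 0]

```text
time_s: 55.0
tool_pos: [0.6893, 0.0051, 0.3462]
tool_rot: [179.9, -0.0, 92.3]
force: [-0.1, 0.7, -1.2]
grip_width: 0.0293
grasp_force: 40.0
```

Request:
send_rows:
  xyz:
    - [0, 0, 0.003]
    - [0, 0, 0.003]
    - [0, 0, 0.002]
    - [0, 0, 0]
  rotation:
    - [0, 0, 0]
    - [0, 0, 0]
    - [0, 0, 0]
    - [0, 0, 0]
  jaw: [0, 0, 0, 0]

```text
time_s: 55.4
tool_pos: [0.6888, 0.0053, 0.3363]
tool_rot: [-179.9, -0.0, 92.3]
force: [0.1, -0.2, -2.4]
grip_width: 0.0291
grasp_force: 40.0
```

Request:
send_rows:
  xyz:
    - [0, 0, 0.001]
    - [0, 0, 0.001]
    - [0, 0, 0.001]
    - [0, 0, 0]
  rotation:
    - [0, 0, 0]
    - [0, 0, 0]
    - [0, 0, 0]
    - [0, 0, 0]
  jaw: [0, 0, 0, 0]

```text
time_s: 55.8
tool_pos: [0.689, 0.0051, 0.3352]
tool_rot: [180.0, -0.0, 92.3]
force: [-3.4, 1.0, 4.7]
grip_width: 0.0291
grasp_force: 40.0
```

Request:
send_rows:
  xyz:
    - [0, 0, 0]
    - [0, 0, 0]
    - [0, 0, 0]
    - [0, 0, 0]
    - [0, 0, 0]
    - [0, 0, -0.02]
    - [0, 0, -0.04]
    - [0, 0, -0.045]
    - [0, 0, -0.045]
    - [0, 0, 0]
    - [0, 0, 0]
  rotation:
    - [0, 0, 0]
    - [0, 0, 0]
    - [0, 0, 0]
    - [0, 0, 0]
    - [0, 0, 0]
    - [0, 0, 0]
    - [0, 0, 0]
    - [0, 0, 0]
    - [0, 0, 0]
    - [0, 0, 0]
    - [0, 0, 0]
  jaw: [0.8, 0.8, 0.8, 0.8, 0.8, 0.8, 0.8, 0.8, 0.8, 0.8, 0.8]

```text
time_s: 56.9
tool_pos: [0.6891, 0.0048, 0.4851]
tool_rot: [179.9, -0.0, 92.3]
force: [0.9, -0.7, -0.8]
grip_width: 0.0696
grasp_force: 0.0
```

```bash
python3 - <<'E'
from h import *
o=env.get_obs();print(o["tool_pos"],o["tool_rot"],o["force"],o["time_s"])
s=cam("side")["image"];w=cam("wrist")
cv2.imwrite("pics/w9.png",np.hstack([cv2.resize(w["image"],(400,300)),cv2.resize(s[150:330,240:480],(400,300))]))
E
```

```text
[0.68910369 0.00478609 0.4850823 ] [ 1.79862483e+02 -6.83440363e-03  9.22684307e+01] [ 0.92533963 -0.72253674 -0.79073471] 56.9
```

View pics/w9.png

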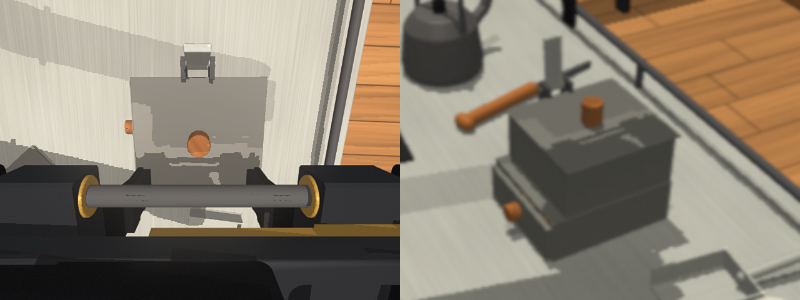

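Request:
send_rows:
  xyz:
    - [0.035, 0, 0]
    - [0.035, 0, 0]
    - [0.035, 0, 0]
    - [0.035, 0, 0]
    - [0.027, -0.001, 0]
    - [0, 0, 0]
    - [0, 0, 0]
    - [0, 0, 0.04]
    - [0, 0, 0.04]
    - [0, 0, 0.023]
    - [0, 0, 0]
    - [0, 0, 0]
  rotation:
    - [0, 0, 0]
    - [0, 0, 0]
    - [0, 0, 0]
    - [0, 0, 0]
    - [0, 0, 0]
    - [0, 0, 0]
    - [0, 0, 0]
    - [0, 0, 0]
    - [0, 0, 0]
    - [0, 0, 0]
    - [0, 0, 0]
    - [0, 0, 0]
  jaw: [0, 0, 0, 0, 0, 0, 0, 0, 0, 0, 0, 0]

```text
time_s: 58.2
tool_pos: [0.6815, 0.1705, 0.3811]
tool_rot: [-180.0, 0.0, 92.2]
force: [-0.9, 0.4, 0.1]
grip_width: 0.0006
grasp_force: 0.0
```

Request:
send_rows:
  xyz:
    - [-0.02, 0, 0]
    - [-0.01, 0, 0]
    - [-0.01, 0, 0]
    - [-0.01, 0, 0]
    - [-0.01, 0, 0]
    - [-0.01, 0, 0]
    - [-0.01, 0, 0]
    - [-0.01, 0, 0]
    - [-0.01, 0, 0]
    - [0, 0, 0]
  rotation:
    - [0, 0, 0]
    - [0, 0, 0]
    - [0, 0, 0]
    - [0, 0, 0]
    - [0, 0, 0]
    - [0, 0, 0]
    - [0, 0, 0]
    - [0, 0, 0]
    - [0, 0, 0]
    - [0, 0, 0]
  jaw: [0, 0, 0, 0, 0, 0, 0, 0, 0, 0]

```text
time_s: 59.2
tool_pos: [0.6853, 0.0691, 0.3811]
tool_rot: [-180.0, 0.1, 92.1]
force: [-0.6, -0.2, 1.4]
grip_width: 0.0007
grasp_force: 0.0
```

Request:
send_rows:
  xyz:
    - [-0.002, 0, 0.006]
    - [-0.002, 0, 0.006]
    - [-0.002, 0, 0.006]
    - [-0.002, 0, 0.006]
    - [0, 0, 0.006]
    - [0, 0, 0.004]
    - [0, 0, 0.003]
    - [0, 0, 0]
    - [0, 0, 0]
  rotation:
    - [0, 0, 0]
    - [0, 0, 0]
    - [0, 0, 0]
    - [0, 0, 0]
    - [0, 0, 0]
    - [0, 0, 0]
    - [0, 0, 0]
    - [0, 0, 0]
    - [0, 0, 0]
  jaw: [0, 0, 0, 0, 0, 0, 0, 0, 0]

```text
time_s: 60.1
tool_pos: [0.6855, 0.0647, 0.3433]
tool_rot: [-179.9, -0.0, 92.3]
force: [-0.2, 0.1, -0.1]
grip_width: 0.0008
grasp_force: 0.0
```

Request:
send_rows:
  xyz:
    - [0, 0, 0.002]
    - [0, 0, 0.001]
    - [0, 0, 0.001]
    - [0, 0, 0]
  rotation:
    - [0, 0, 0]
    - [0, 0, 0]
    - [0, 0, 0]
    - [0, 0, 0]
  jaw: [0, 0, 0, 0]

```text
time_s: 60.5
tool_pos: [0.6856, 0.0643, 0.3398]
tool_rot: [-180.0, -0.0, 92.3]
force: [0.2, -0.0, 1.5]
grip_width: 0.0005
grasp_force: 0.5
```

Request:
send_rows:
  xyz:
    - [0, 0, 0.001]
    - [0, 0, 0.001]
    - [0, 0, 0]
  rotation:
    - [0, 0, 0]
    - [0, 0, 0]
    - [0, 0, 0]
  jaw: [0, 0, 0]

```text
time_s: 60.8
tool_pos: [0.6856, 0.0641, 0.3377]
tool_rot: [-180.0, 0.0, 92.3]
force: [0.6, -0.3, 1.0]
grip_width: 0.0005
grasp_force: 0.4
```

Request:
send_rows:
  xyz:
    - [0, 0, 0.001]
    - [0, 0, 0.001]
    - [0, 0, 0]
  rotation:
    - [0, 0, 0]
    - [0, 0, 0]
    - [0, 0, 0]
  jaw: [0, 0, 0]

```text
time_s: 61.1
tool_pos: [0.6856, 0.0639, 0.3371]
tool_rot: [180.0, -0.0, 92.3]
force: [-2.9, 0.4, 8.1]
grip_width: 0.0004
grasp_force: 3.7
```

Request:
send_rows:
  xyz:
    - [0, 0, 0.001]
    - [0, 0, 0]
    - [0, 0, -0.03]
    - [0, 0, -0.04]
    - [0, 0, -0.04]
    - [0, 0, -0.04]
    - [-0.04, 0, 0]
    - [-0.04, 0, 0]
    - [0, 0, 0]
    - [0, 0, 0]
  rotation:
    - [0, 0, 0]
    - [0, 0, 0]
    - [0, 0, 0]
    - [0, 0, 0]
    - [0, 0, 0]
    - [0, 0, 0]
    - [0, 0, 0]
    - [0, 0, 0]
    - [0, 0, 0]
    - [0, 0, 0]
  jaw: [0, 0, 0, 0, 0, 0, 0, 0, 0, 0]

```text
time_s: 62.1
tool_pos: [0.6886, -0.0176, 0.4846]
tool_rot: [-180.0, -0.0, 92.1]
force: [0.2, 0.3, -0.9]
grip_width: 0.0004
grasp_force: 0.0
```

```bash
python3 - <<'E'
from h import *
o=env.get_obs();print(o["tool_pos"],o["force"],o["time_s"])
s=cam("side")["image"];w=cam("wrist");t=cam("top")["image"]
cv2.imwrite("pics/w10.png",np.vstack([np.hstack([cv2.resize(w["image"],(400,300)),cv2.resize(s[150:330,240:480],(400,300))]),np.hstack([cv2.resize(t,(400,300)),cv2.resize(s,(400,300))])]))
E
```

```text
[ 0.68863876 -0.0175997   0.48461653] [ 0.16398092  0.32239602 -0.85253315] 62.1
```

View pics/w10.png

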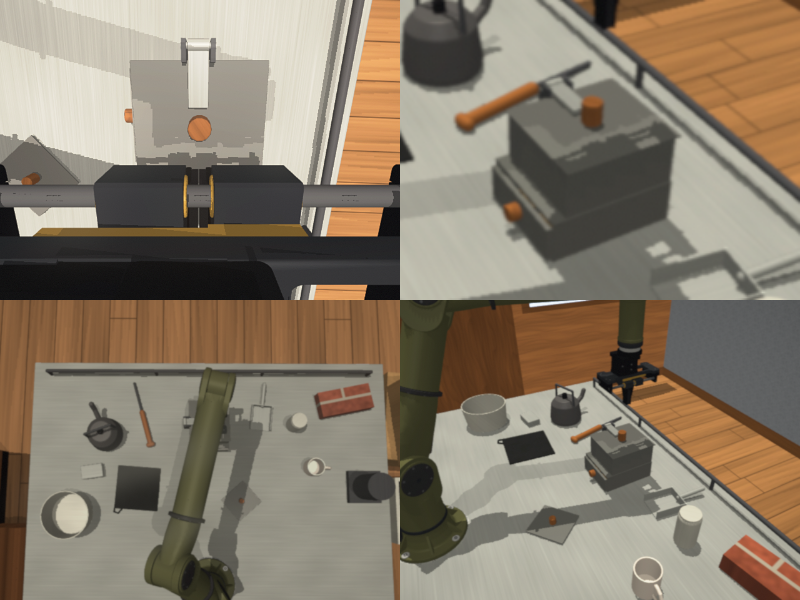

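```bash
python3 -c "
from h import *
print(cast(cam('wrist'),(199,186),.034))
print(env.sign_off())"
```

```text
[ 0.55372626 -0.00318541  0.034     ]
the job is handed in; nothing more can be done
None
```

The job is handed in: both briquettes are in the bin, both kindling blocks are in the closed drawer, the lid is seated and the clamp is folded down over it. Only two briquettes were on the shelf, and the last pictures show the bystanders where they were.

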